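# Clamp a storage jar in its stand and unscrew the tight cap

## Robot

A 6-joint arm with a two-finger parallel gripper is mounted at the origin on a cart in front of the work surface, level with it; the furniture and walls round the work are solid. World frame = base frame: x ahead of the robot, y to its left, z up, the work surface at z = 0. Lengths are in m, angles in rad, forces in N, time in s.
With the tool pointing down it reaches from about 0.3 to 0.875 m from the base axis. Payload 6.4 kg.
Tool frame: the origin (TCP) lies on the centre line of the jaws, within the pads' length; the fingertips stand 22 mm ahead of it and the grasp point (between the pads) lies 3 mm ahead of it; z points along the fingers, y is the line along which they close (so a half turn about z gives the same grasp; the last joint's range is limited). The gripper opens to 85 mm and grips with 20 to 120 N. Pads are 22 mm wide; open, the fingers measure 114 mm over their backs; the gripper's body (76 mm by 85 mm) begins 54 mm behind the grasp point. The pads swing forward as they close: fully open they stand 13 mm farther back than shut.
Start: joints at [1.14, 0.181, 1.607, -0, 1.354, -0.206], TCP at [0.128, 0.561, 0.253] pointing down, gripper open.
Joint ranges: [-2.99, 2.99], [-0.89, 2.07], [0.3, 2.58], [-1.14, 4.28], [0, 2.63], [-3.12, 3.12]. Speed limits (rad/s): [2.57, 2.57, 3.01, 3.14, 3.14, 3.14].

## Interface

Orientations are given as a unit quaternion [w, x, y, z].
In Python, from bench import ctrl gives the robot as it stands. The module is installed in compiled form; this text tells all that it offers.
- The arm moves only by the tool servo_tool, never from a script. Its argument "commands" is a list of rows, each a list of 3 entries, a list of its own where there are three numbers: the shift along the tool's x, y, z in mm, then the turn about the tool's z in rad, then the finger opening in mm, from 0 to 85.4. In form: [[[dx, dy, dz], turn, jaw], ...]. A call has 1 to 20 rows; each row shifts and turns the commanded pose from where the row before left it, along the tool's axes as they then stand; what a row does not reach is not made up. A row lasts 1/8 s, in which the tool goes at most 62.5 mm and 10.7 degrees, less where a joint would pass 70% of its speed; a pose out of reach is approached as far as the arm can. A call with a gripper value outside its range is refused whole. The fingers move at their own pace and stop on an object; the grip force is fixed at half the most. Time passes only in rows, so rows that do not move let the fingers close. It gives the time, the measured TCP pose, the force, the opening and the grip force at its end, in the units of the state.
- ctrl.get_obs(): the state, without advancing time (a new reading comes with each control period).
- ctrl.camera(name): name is "side" or "top"; returns a dict with "color" (420x560x3 uint8, red, green, blue), "z_map" (420x560 float32, m along the optical axis (not along the pixel's ray), 0 where there is no reading), "fx", "fy", "cx", "cy" (pixels), "k1" (the pictures are not rectified: a ray, as slopes to the right and down, at radius r is drawn at 1 + k1 r^2 times it, then the intrinsics apply), "R" (3x3) and "t" (3): a world point X has camera coordinates R X + t. Camera axes: x right, y down, z forward; pixel columns grow to the right and rows downward; lengths in m; the calibration is good to about 2 mm. A picture is of the moment at which its call begins.
- ctrl.hand_in(): hands the job in; it is judged then, once.
The state is a dict: "time_s": time; "q": joint angles; "dq": joint speeds; "joint_efforts": joint torques, N m; "eef_pos": TCP position; "eef_rot": TCP orientation; "wrist_force": force on the tool from outside, world axes, zero at the start; "torque": the same for the moment, N m; "opening": opening from 0.0 (shut) to 1.0 (fully open); "grasp_force": force on a finger pad.
Only numpy, scipy, OpenCV 4.12 (cv2) and the standard library are available. Lean on these libraries where they do the work, as an engineer would, in place of code of your own. Each camera call takes 0.05 s, during which the arm holds its last target. There are 200 camera calls.

## Task

Swing the jar stand's clamp bar shut across the front of the square jar until the sprung hook at its end clips behind the pin, so that the jar is braced. Then unscrew the jar's tight cap anticlockwise, stop turning once the threads let go, and lift it straight off. Finish still holding the cap, level and still, just above the open mouth (within a few centimetres) and clear of the jar, with the jar standing clamped and the things around left where they are.

Things in the scene. Friction and masses are not known exactly. Their poses are not given: they have to be found in the camera images.
- stand: Fixed jar stand, yaw varies: white board 146 (x) by 200 (y) by 15 mm. Origin at table level below the jar's place; board spans x -85..61, y -112..88 mm. +x runs from the open front to the steel back stop (face at x 34, 84 wide, top at z 77), +y to the clamp bar's upright hinge (x -45, y 55 mm). Cheeks 20 long, 14 tall at y +-44.
- pin_top (a point): Top centre of the stand's fixed catch pin, 10 mm square, top 61 mm above the table, at stand x -12, y -70 mm.
- clamp_handle (a point): Top centre of the upright black round handle at the clamp bar's free end, 14 mm diameter; top 120 mm above the table, graspable from above down to 65 mm. In the bar's frame (stand axes when shut, origin at hinge) at x 6, y -157 mm: shut it is at stand x -39, y -102 mm; when open, nearer the robot.
- clamp (a joint): Clamp bar angle, rad: 0 = shut (bar along y; its pad just touches the jar pushed home to the back stop), positive = open, free end swung to stand -x. Starts 0.25 to 0.6, stop at 0.8. Stiff hinge (0.25 N m), stays where left. Shutting pushes the jar home; the hook clips when the bar is pushed fully to 0, 5 to 20 N at the handle; clipped play is 0.02 rad.
- hook (a joint): Angle of the sprung steel hook on the bar's end, 53 to 60 mm above the table, rad: 0 = at rest, also when clipped behind the pin; positive = pushed aside. The pin pushes it aside by about 0.1 just before it snaps in; it locks itself and needs no handling.
- jar: Loose square white jar, 0.3 to 0.5 kg: body 66 x 66 x 74 mm, shoulder to 79 mm, round neck 40 mm wide with its rim 98 mm up. Origin: centre of underside; z up, x within 0.06 rad of the stand's x. It stands on the board (z 15 mm), 1 to 8 mm off the back stop, 0 to 4 off centre. A sprung rubber seal in the mouth (4 mm travel, 34 to 14 N) presses up on the cap. Unclamped, the jar twists along.
- cap: Ribbed steel screw cap, 56 mm across, 28 mm tall, 60 g. Origin: centre of its lower edge, z up; screwed on, 82 to 83 mm above the jar's underside. Its x axis starts 0 to 0.25 rad anticlockwise of the jar's. Anticlockwise loosens (0.2 to 0.3 N m); lugs are free at 1.15 rad from the jar's x, a stop comes at 1.7: aim at 1.4. It may rise 4 mm or not while turning; cannot be pulled off before.
- jar_mouth (a point): Centre of the jar's rim, on the neck's axis, 98 mm above the jar's underside.
- mustard_jar: Bystander: mustard jar with a lid, 62 mm wide, 90 mm tall. Origin: centre of the underside. To be left where it is.
- salt_shaker: Bystander: salt shaker, 44 mm wide, 90 mm tall. Origin: centre of the underside. To be left where it is.
- pepper_mill: Bystander: wooden pepper mill, 58 mm wide, 170 mm tall. Origin: centre of the underside. To be left where it is.
- tuna_tin: Bystander: closed food tin, 58 mm wide, 72 mm tall. Origin: centre of the underside. To be left where it is.
Things that resemble listed ones, but are neither listed nor needed, are in the scene too. Several things have the shape of the cap; the one meant has the colours described above.

How it is judged:
By the outcome, as a careful person would: the job done as asked, in the order asked, and still so for the second after the job is handed in, while the arm keeps its last pose, push and grip.
It also fails if it takes over 42 s, if anything falls off the work surface, if the arm or the gripper's body presses on something with over 40 N, if the wrist force passes 120 N, or if a joint passes its speed limit or range.

## Working session

There is one attempt and no reset: what is moved stays moved. The work goes in short steps, Python scripts to look and compute and a tool call to move; the robot and the scene stay as the last step left them, time stands still between calls to the robot, and variables do not carry over. Pictures are saved under pics/ and viewed, at most 11 in all, crops included, and the job is handed in when it is done.

Besides the shell and the picture viewer there is one more tool, called by a JSON object that holds its "api" and its "payload". servo_tool: Moves the arm, as the interface text tells. Its arguments: {"type":"object","properties":{"commands":{"type":"array"}},"required":["commands"]}

```bash
mkdir -p pics; cat > h.py <<'E'
import numpy as np, cv2
from bench import ctrl
def cloud(c):
    h,w=c["z_map"].shape; v,u=np.mgrid[0:h,0:w].astype(float)
    K=np.array([[c["fx"],0,c["cx"]],[0,c["fy"],c["cy"]],[0,0,1]]); 
    p=np.stack([u.ravel(),v.ravel()],1)[:,None]
    x=cv2.undistortPoints(p,K,np.array([c["k1"],0,0,0,0.]))[:,0]
    z=c["z_map"].ravel()
    P=np.c_[x*z[:,None],z]; W=(P-c["t"])@np.asarray(c["R"])
    W[z==0]=np.nan
    return W.reshape(h,w,3)
def ray(c,u,v):
    K=np.array([[c["fx"],0,c["cx"]],[0,c["fy"],c["cy"]],[0,0,1]])
    x=cv2.undistortPoints(np.array([[[float(u),float(v)]]]),K,np.array([c["k1"],0,0,0,0.]))[0,0]
    R=np.asarray(c["R"]); return -R.T@c["t"], R.T@np.r_[x,1]
def onplane(c,u,v,z):
    o,d=ray(c,u,v); return o+d*(z-o[2])/d[2]
E
python3 - <<'E'
from h import *
import pickle
d={}
for n in("top","side"):
    c=ctrl.camera(n); d[n]=c
    cv2.imwrite(f"pics/{n}0.png",c["color"][:,:,::-1])
    print(n,c["fx"],c["k1"],-np.asarray(c["R"]).T@c["t"])
pickle.dump(d,open("v0.pkl","wb"))
o=ctrl.get_obs();print({k:np.round(v,3) for k,v in o.items()})
E
```

```text
top 428.6191633933592 -0.13673609654643878 [ 0.2766511  -0.14233363  1.23959558]
side 528.7380048614326 -0.0992756876061127 [ 0.0290789  -0.51944284  1.22724999]
{'time_s': np.float64(0.1), 'q': array([ 1.14 ,  0.181,  1.608, -0.   ,  1.354, -0.206]), 'dq': array([-0.001, -0.003, -0.002,  0.001,  0.   , -0.   ]), 'joint_efforts': array([ 0.0000e+00, -4.4588e+01, -3.5224e+01, -0.0000e+00,  4.0000e-03,
       -0.0000e+00]), 'eef_pos': array([0.128, 0.56 , 0.252]), 'eef_rot': array([-0.   ,  0.112,  0.994, -0.001]), 'wrist_force': array([-0.224, -1.618,  0.311]), 'torque': array([ 0.017, -0.027,  0.042]), 'grasp_force': np.float64(0.0), 'opening': np.float64(0.997)}
```

View pics/top0.png

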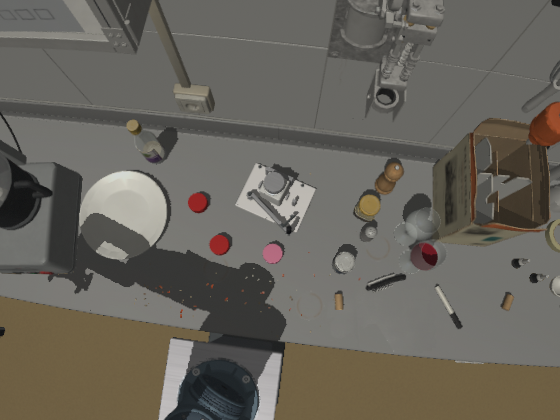

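View pics/side0.png

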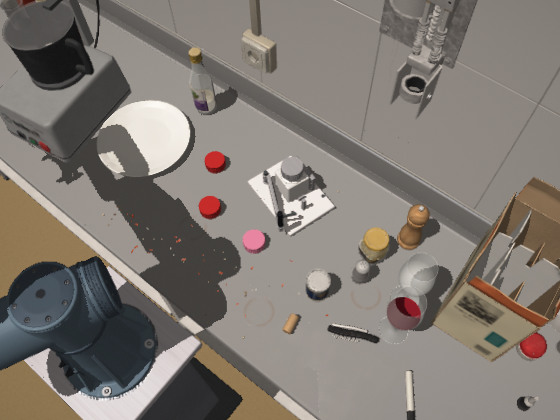

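The top view shows the stand at about (275,197), with the cap at (274,183) and the handle at about (289,228). In the side view the cap is at (292,168) and the handle at (281,218). The arm is out of the way to the left. Next I'll crop the stand and use the depth maps.

```bash
python3 - <<'E'
from h import *
import pickle
d=pickle.load(open("v0.pkl","rb"))
a=d["top"]["color"][155:240,225:325,::-1]; b=d["side"]["color"][145:245,240:340,::-1]
a=cv2.resize(a,None,fx=4,fy=4,interpolation=cv2.INTER_CUBIC);b=cv2.resize(b,None,fx=4,fy=4,interpolation=cv2.INTER_CUBIC)
a=cv2.copyMakeBorder(a,0,60,0,0,cv2.BORDER_CONSTANT)
cv2.imwrite("pics/crop0.png",np.hstack([a,b]))
for n in d:
    c=d[n];W=cloud(c)
    x0,y0=(onplane(c,275,195,.05) if n=="top" else onplane(c,290,190,.05))[:2]
    print(n,x0,y0)
    m=(np.hypot(W[...,0]-x0,W[...,1]-y0)<.2)
    v,u=np.nonzero(m)
    P=W[m]
    for lo,hi in((.008,.022),(.055,.068),(.07,.082),(.085,.1),(.108,.135)):
        s=(P[:,2]>lo)&(P[:,2]<hi)
        if s.sum(): print(lo,hi,s.sum(),P[s].mean(0).round(4),P[s].min(0).round(3),P[s].max(0).round(3),u[s].min(),u[s].max(),v[s].min(),v[s].max())
    s=(P[:,2]>.108)&(P[:,2]<.14); lab=cv2.connectedComponentsWithStats((m&(W[...,2]>.108)&(W[...,2]<.14)).astype(np.uint8))
    for i in range(1,lab[0]):
        k=lab[1]==i; print(" comp",k.sum(),W[k].mean(0).round(4),np.median(W[k],0).round(4),lab[3][i])
E
```

```text
top 0.5865383163691713 -0.08489607862721801
0.008 0.022 2223 [ 0.5925 -0.0885  0.0154] [ 0.395 -0.269  0.008] [0.777 0.112 0.022] 208 338 137 263
0.055 0.068 281 [ 0.6287 -0.088   0.0606] [ 0.477 -0.169  0.055] [0.768 0.004 0.068] 247 311 132 234
0.07 0.082 229 [ 0.6829 -0.0871  0.0766] [ 0.479 -0.173  0.07 ] [0.769 0.006 0.082] 252 313 130 232
0.085 0.1 301 [ 0.6592 -0.0838  0.0909] [ 0.477 -0.175  0.085] [0.768 0.007 0.1  ] 251 314 128 232
0.108 0.135 747 [ 0.6807 -0.0819  0.1227] [ 0.477 -0.168  0.108] [0.779 0.004 0.135] 252 312 120 230
 comp 402 [ 0.7711 -0.0812  0.1209] [ 0.7716 -0.0812  0.119 ] [281.84825871 125.76119403]
 comp 354 [ 0.6017 -0.0797  0.1264] [ 0.6016 -0.0798  0.1272] [273.41525424 182.18644068]
 comp 26 [ 0.4837 -0.1349  0.1199] [ 0.4834 -0.1347  0.121 ] [288.30769231 227.73076923]
side 0.5793618640560039 -0.0959555790581389
0.008 0.022 2254 [ 0.5784 -0.108   0.0135] [ 0.392 -0.205  0.008] [0.777 0.036 0.022] 216 354 137 252
0.055 0.068 362 [ 0.6456 -0.1043  0.0608] [ 0.473 -0.176  0.055] [ 0.769 -0.011  0.068] 264 356 127 228
0.07 0.082 298 [ 0.6696 -0.1046  0.0759] [ 0.476 -0.175  0.07 ] [ 0.769 -0.02   0.082] 275 356 124 224
0.085 0.1 360 [ 0.6631 -0.0992  0.0906] [ 0.474 -0.178  0.085] [ 0.769 -0.02   0.1  ] 276 357 120 221
0.108 0.135 787 [ 0.6717 -0.0941  0.1206] [ 0.476 -0.177  0.108] [ 0.778 -0.022  0.135] 278 358 116 217
 comp 1 [ 0.7742 -0.0522  0.1385] [ 0.7742 -0.0522  0.1385] [322. 113.]
 comp 386 [ 0.7703 -0.0987  0.1195] [ 0.771  -0.0995  0.1169] [335.33937824 127.06994819]
 comp 1 [ 0.7787 -0.0967  0.139 ] [ 0.7787 -0.0967  0.139 ] [337. 120.]
 comp 1 [ 0.762  -0.1768  0.1106] [ 0.762  -0.1768  0.1106] [358. 146.]
 comp 404 [ 0.5993 -0.0865  0.1234] [ 0.5988 -0.0869  0.1243] [291.81435644 167.53960396]
 comp 29 [ 0.4818 -0.1409  0.1162] [ 0.4818 -0.1408  0.1163] [280.03448276 213.82758621]
```

View pics/crop0.png

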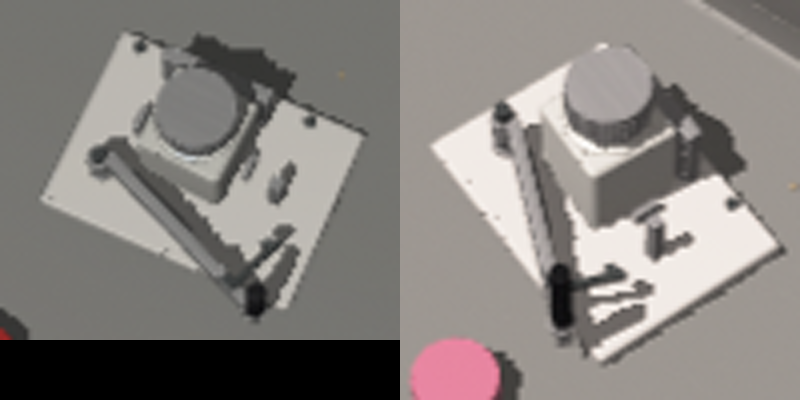

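The crops show the board corners clearly. In crop pixels, the top view has the hinge at (100,155), handle top at (256,290), cap at (197,110) and pin at about (285,180). The side crop has the handle top at (160,272) and the pin at about (256,225).

```bash
cat >> h.py <<'E'
def tri(c1,p1,c2,p2):
    o1,d1=ray(c1,*p1);o2,d2=ray(c2,*p2)
    s=np.linalg.lstsq(np.c_[d1,-d2],o2-o1,rcond=None)[0]
    a,b=o1+s[0]*d1,o2+s[1]*d2
    return (a+b)/2,np.linalg.norm(a-b)
E
python3 - <<'E'
from h import *
import pickle
d=pickle.load(open("v0.pkl","rb")); T,S=d["top"],d["side"]
t=lambda x,y:(225+x/4-.4,155+y/4-.4)
s=lambda x,y:(240+(x-400)/4-.4,145+y/4-.4)
pr=lambda n,a,b:print(n,*[np.round(x,4) for x in tri(T,t(*a),S,s(*b))])
pr("cap",(197,110),(608,88)); pr("handle",(256,289),(560,272)); pr("hinge",(100,155),(502,112))
C=[]
for n,a,b in(("++",(127,32),(604,44)),("-+",(40,198),(430,146)),("--",(285,309),(600,364)),("+-",(367,135),(785,250))):
    pr(n,a,b); print(onplane(T,*t(*a),.015).round(4),onplane(S,*s(*b),.015).round(4))
# automatic board rect
W={}
for n,c in d.items():
    Wc=cloud(c); hsv=cv2.cvtColor(c["color"],cv2.COLOR_RGB2HSV)
    m=(np.hypot(Wc[...,0]-.58,Wc[...,1]+.09)<.15)&(abs(Wc[...,2]-.015)<.006)&(hsv[...,2]>(150))
    v,u=np.nonzero(m)
    P=np.array([onplane(c,x,y,.015)[:2] for x,y in zip(u,v)],np.float32)
    print(n,m.sum(),cv2.minAreaRect(P*1000), Wc[m][:,2].mean())
    # cap top circle fit
    k=(np.hypot(Wc[...,0]-.6,Wc[...,1]+.082)<.045)&(Wc[...,2]>.118)
    v,u=np.nonzero(k); P=np.array([onplane(c,x,y,.126)[:2] for x,y in zip(u,v)],np.float32)
    print("cap",cv2.minEnclosingCircle(P*1000),np.mean(P,0), Wc[k][:,2].max())
E
```

```text
cap [ 0.6062 -0.0802  0.113 ] 0.0005
handle [ 0.4882 -0.135   0.1064] 0.001
hinge [ 0.5819 -0.0117  0.0502] 0.0006
++ [ 0.6925 -0.0124  0.0017] 0.0019
[ 0.6888 -0.0143  0.015 ] [ 0.6844 -0.0175  0.015 ]
-+ [ 0.5576  0.0347 -0.0067] 0.0014
[0.5533 0.0312 0.015 ] [0.5477 0.0253 0.015 ]
-- [ 0.4978 -0.1575 -0.0087] 0.0006
[ 0.4938 -0.1573  0.015 ] [ 0.4885 -0.1643  0.015 ]
+- [ 0.6386 -0.2038 -0.0087] 0.0009
[ 0.6314 -0.2024  0.015 ] [ 0.6274 -0.21    0.015 ]
top 1559 ((590.8007202148438, -84.25664520263672), (197.28775024414062, 144.19859313964844), 73.10985565185547) 0.015570191518077004
cap ((602.7058715820312, -79.06201934814453), 28.93598175048828) [ 0.6031211  -0.07949712] 0.13293988110007326
side 1492 ((567.9743041992188, -84.00518798828125), (197.86874389648438, 246.4224090576172), 72.50577545166016) 0.013315260015577896
cap ((599.1624145507812, -85.58027648925781), 29.88069725036621) [ 0.59976995 -0.0858279 ] 0.1326119546904214
```

{"api": "servo_tool", "payload": {"commands": [[[-14,-17,0],0,60],[[-28,-33,0],0,50],[[-28,-33,0],0,50],[[-28,-33,0],0,50],[[-28,-33,0],0,50],[[-28,-33,0],0,50],[[-28,-33,0],0,50],[[-28,-33,0],0,50],[[-28,-33,0],0,50],[[-28,-33,0],0,50],[[-28,-33,0],0,50],[[-28,-33,0],0,50],[[-28,-33,0],0,50],[[-28,-33,0],0,50],[[-28,-33,0],0,50],[[-28,-33,0],0,50],[[-28,-34,0],0,50],[[-28,-34,0],0,50],[[-26,-34,0],0,50],[[-14,-18,0],0,50]]}}

```text
time_s: 2.6
eef_pos: [0.5043, -0.1756, 0.2527]
eef_rot: [-0.0, 0.113, 0.994, 0.0]
wrist_force: [-0.4, 0.7, 0.2]
opening: 0.585
grasp_force: 0.0
```

{"api": "servo_tool", "payload": {"commands": [[[0,0,0],0.1,50],[[0,0,0],0.18,50],[[0,0,0],0.18,50],[[0,0,5],0.18,50],[[0,0,5],0.18,50],[[0,0,5],0.18,50],[[0,0,5],0.18,50],[[0,0,5],0.18,50],[[0,0,5],0.18,50],[[0,0,5],0.18,50],[[0,0,5],0.18,50],[[0,0,5],0.14,50],[[0,0,0],0.0,50],[[0,0,0],0.0,50]]}}

```text
time_s: 4.35
eef_pos: [0.5039, -0.1737, 0.2083]
eef_rot: [-0.0, 0.905, 0.426, -0.0]
wrist_force: [0.7, 0.6, 0.5]
opening: 0.589
grasp_force: 0.0
```

```bash
python3 - <<'E'
from h import *
import pickle
d={}
for n in("top","side"):
    c=ctrl.camera(n); d[n]=c
pickle.dump(d,open("v1.pkl","wb"))
o=ctrl.get_obs();print(o["time_s"],np.round(o["eef_pos"],4),np.round(o["eef_rot"],4),o["opening"],np.round(o["q"],3))
a=d["top"]["color"][130:270,200:350,::-1]; b=d["side"]["color"][110:250,210:360,::-1]
f=lambda a:cv2.resize(a,None,fx=2.6,fy=2.6,interpolation=cv2.INTER_CUBIC)
cv2.imwrite("pics/crop1.png",np.hstack([f(a),f(b)]))
E
```

```text
4.45 [ 0.504  -0.1737  0.2085] [1.000e-04 9.051e-01 4.253e-01 1.000e-04] 0.5867428864352695 [-0.555  0.133  1.757 -0.     1.252  0.138]
```

View pics/crop1.png

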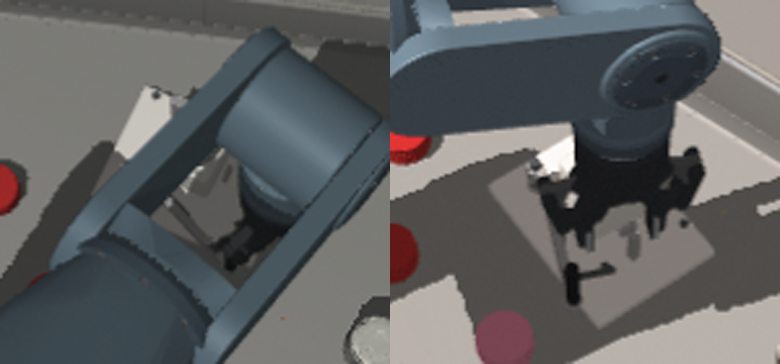

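The side crop shows the fingertips at about (587,245) and (653,235), with the handle top at (573,268). I'll use the known hand pose to check the side camera's offset.

```bash
python3 - <<'E'
from h import *
import pickle
d=pickle.load(open("v1.pkl","rb")); S=d["side"]; T=d["top"]
p=lambda x,y:((x-390)/2.6+210-.3,y/2.6+110-.3)
for z in(.187,.192): print(z,[onplane(S,*p(*q),z).round(4) for q in((587,247),(653,238))])
Rt=np.array([.771,-.637]);print("exp",np.array([.504,-.1737])+.025*Rt,np.array([.504,-.1737])-.025*Rt)
v0=pickle.load(open("v0.pkl","rb"))
for n,c in v0.items():
    g=c["color"].max(2); W=cloud(c)
    m=(g<45)&(np.hypot(W[...,0]-.483,W[...,1]+.138)<.03)&(W[...,2]>.108)
    v,u=np.nonzero(m); 
    print(n,m.sum(),u.min(),u.max(),v.min(),v.max(),onplane(c,u.mean(),v.min()+3 if n=="top" else v.min()+2,.12).round(4))
# hand points in cloud near TCP
for n,c in d.items():
    W=cloud(c); m=(np.hypot(W[...,0]-.504,W[...,1]+.1737)<.1)&(W[...,2]>.175)&(W[...,2]<.215)
    print(n,m.sum()); 
    if m.sum():
        P=W[m][:,:2]-[.504,-.1737]; 
        a=P@Rt; b=P@np.array([.637,.771]); print(a.min(),a.max(),np.median(a),b.min(),b.max(),np.median(b))
E
```

```text
0.187 [array([ 0.4787, -0.1605,  0.187 ]), array([ 0.5205, -0.2005,  0.187 ])]
0.192 [array([ 0.4765, -0.1622,  0.192 ]), array([ 0.5182, -0.202 ,  0.192 ])]
exp [ 0.523275 -0.189625] [ 0.484725 -0.157775]
top 19 287 290 226 230 [ 0.4804 -0.136   0.12  ]
side 25 278 282 211 217 [ 0.4816 -0.1404  0.12  ]
top 6
-0.03775334727995891 -0.024205413783864597 -0.03108634680636295 -0.009766753594627574 -0.005520169843714744 -0.00915744999990065
side 75
-0.03648988097055952 0.04105631397982854 0.02717595808994455 -0.015799669039069188 0.00786211922430449 -0.010536796068642716
```

{"api": "servo_tool", "payload": {"commands": [[[3,-10,0],0,50],[[5,-15,0],0,50],[[5,-14,0],0,50],[[0,0,15],0,50],[[0,0,25],0,50],[[0,0,25],0,50],[[0,0,25],0,50],[[0,0,18],0,50],[[0,0,0],0,50],[[0,0,0],0,50]]}}

```text
time_s: 5.7
eef_pos: [0.4825, -0.1389, 0.1005]
eef_rot: [0.0, 0.905, 0.425, 0.0]
wrist_force: [-0.1, 0.1, 0.2]
opening: 0.585
grasp_force: 0.0
```

```bash
python3 - <<'E'
from h import *
d={n:ctrl.camera(n) for n in("top","side")}
o=ctrl.get_obs();print(o["time_s"],np.round(o["eef_pos"],4),o["opening"],np.round(o["q"],3),o["wrist_force"])
a=d["top"]["color"][160:260,240:340,::-1]; b=d["side"]["color"][150:250,230:330,::-1]
f=lambda a:cv2.resize(a,None,fx=4,fy=4,interpolation=cv2.INTER_CUBIC)
cv2.imwrite("pics/crop2.png",np.hstack([f(a),f(b)]))
E
```

```text
5.8 [ 0.4829 -0.1391  0.1011] 0.5855021227514028 [-0.517  0.219  1.905 -0.     1.016  0.177] [0.635754   0.4039264  0.66840096]
```

View pics/crop2.png

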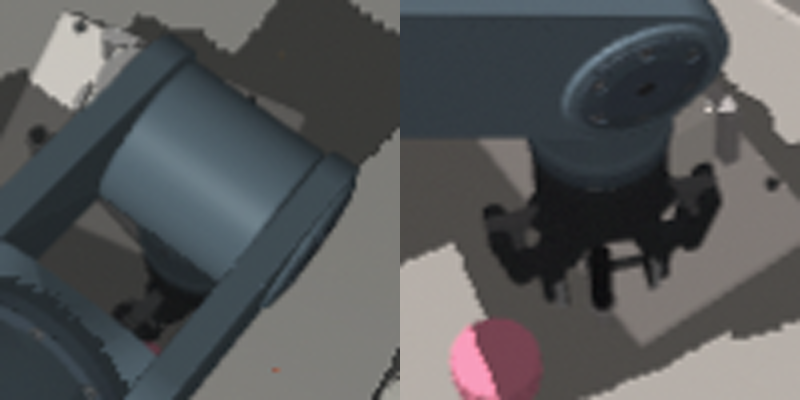

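The handle at (602,280) sits between the fingers at (557,290) and (655,270), so I'll close on it.

{"api": "servo_tool", "payload": {"commands": [[[0,0,0],0,5],[[0,0,0],0,5],[[0,0,0],0,5],[[0,0,0],0,5],[[0,0,0],0,5],[[0,0,0],0,5],[[0,0,0],0,5]]}}

```text
time_s: 6.68
eef_pos: [0.4825, -0.1389, 0.1008]
eef_rot: [0.0, 0.905, 0.425, 0.0]
wrist_force: [-1.1, 1.7, 6.4]
opening: 0.147
grasp_force: 58.4
```

```bash
python3 - <<'E'
from h import *
o=ctrl.get_obs();print(o["time_s"],np.round(o["eef_pos"],4),o["opening"],o["grasp_force"],o["wrist_force"],o["torque"])
E
```

```text
6.675 [ 0.4825 -0.1389  0.1008] 0.14656923816108935 58.42612981796265 [-1.10778201  1.74712372  6.43181393] [0.09903395 0.2339337  0.00714815]
```

{"api": "servo_tool", "payload": {"commands": [[[0.1,3,0],-0.02,5],[[0.2,3.1,0],-0.02,5],[[0.2,3.1,0],-0.02,5],[[0.2,3.1,0],-0.02,5],[[0.2,3.1,0],-0.02,5],[[0.2,3.1,0],-0.02,5],[[0.2,3.1,0],-0.02,5],[[0.2,3.1,0],-0.02,5],[[0.2,3.1,0],-0.02,5],[[0.2,3.1,0],-0.02,5],[[0.2,3.1,0],-0.02,5],[[0.2,3.1,0],-0.02,5],[[0.2,3.1,0],-0.02,5],[[0.2,3.1,0],-0.02,5],[[0.2,3.1,0],-0.02,5]]}}

```text
time_s: 8.55
eef_pos: [0.5235, -0.1613, 0.1009]
eef_rot: [0.001, 0.832, 0.555, 0.0]
wrist_force: [-1.9, -1.9, 6.0]
opening: 0.144
grasp_force: 58.5
```

{"api": "servo_tool", "payload": {"commands": [[[0.2,3.1,0],-0.02,5],[[0.1,1.5,0],-0.01,5],[[0,0,0],0,5]]}}

```text
time_s: 8.93
eef_pos: [0.528, -0.1629, 0.1009]
eef_rot: [0.001, 0.823, 0.567, 0.0]
wrist_force: [-0.8, -3.2, 4.3]
opening: 0.143
grasp_force: 58.6
```

{"api": "servo_tool", "payload": {"commands": [[[0.1,2,0],-0.013,5],[[0.1,2,0],-0.013,5],[[0,0,0],0,5]]}}

```text
time_s: 9.3
eef_pos: [0.5317, -0.1641, 0.1009]
eef_rot: [0.001, 0.816, 0.578, 0.0]
wrist_force: [-0.7, -2.4, 5.2]
opening: 0.147
grasp_force: 58.6
```

{"api": "servo_tool", "payload": {"commands": [[[0.1,2,0],-0.013,5],[[0,0,0],0,5]]}}

```text
time_s: 9.55
eef_pos: [0.5336, -0.1647, 0.1009]
eef_rot: [0.001, 0.812, 0.583, -0.0]
wrist_force: [-0.8, -3.4, 6.4]
opening: 0.146
grasp_force: 58.7
```

{"api": "servo_tool", "payload": {"commands": [[[0.1,2,0],-0.013,5],[[0,0,0],0,5]]}}

```text
time_s: 9.8
eef_pos: [0.5356, -0.1652, 0.1009]
eef_rot: [0.001, 0.808, 0.589, -0.0]
wrist_force: [-1.2, -3.9, 4.8]
opening: 0.146
grasp_force: 58.6
```

{"api": "servo_tool", "payload": {"commands": [[[0.1,1.5,0],-0.01,5],[[0,0,0],0,5]]}}

```text
time_s: 10.05
eef_pos: [0.537, -0.1656, 0.1009]
eef_rot: [0.001, 0.805, 0.593, -0.0]
wrist_force: [-1.3, -3.5, 5.3]
opening: 0.148
grasp_force: 58.7
```

{"api": "servo_tool", "payload": {"commands": [[[0.1,1.5,0],-0.01,5],[[0,0,0],0,5]]}}

```text
time_s: 10.3
eef_pos: [0.5378, -0.1658, 0.1009]
eef_rot: [0.0, 0.802, 0.597, -0.001]
wrist_force: [-3.9, -3.5, 8.3]
opening: 0.147
grasp_force: 59.0
```

{"api": "servo_tool", "payload": {"commands": [[[0.1,1,0],-0.006,5],[[0,0,0],0,5]]}}

```text
time_s: 10.55
eef_pos: [0.5378, -0.1658, 0.1008]
eef_rot: [-0.001, 0.801, 0.599, -0.001]
wrist_force: [-9.0, -2.6, 12.1]
opening: 0.148
grasp_force: 59.5
```

{"api": "servo_tool", "payload": {"commands": [[[0,1,0],0,5],[[0,0,0],0,5]]}}

```text
time_s: 10.8
eef_pos: [0.5379, -0.1658, 0.1008]
eef_rot: [-0.002, 0.801, 0.599, -0.002]
wrist_force: [-14.0, -1.1, 15.2]
opening: 0.143
grasp_force: 60.1
```

{"api": "servo_tool", "payload": {"commands": [[[0,1,0],0,5],[[0,0,0],0,5]]}}

```text
time_s: 11.05
eef_pos: [0.538, -0.1659, 0.1008]
eef_rot: [-0.002, 0.801, 0.599, -0.003]
wrist_force: [-17.7, -0.0, 18.8]
opening: 0.147
grasp_force: 60.8
```

{"api": "servo_tool", "payload": {"commands": [[[0,1,0],0,5],[[0,0,0],0,5]]}}

```text
time_s: 11.3
eef_pos: [0.538, -0.1658, 0.1008]
eef_rot: [-0.003, 0.801, 0.599, -0.003]
wrist_force: [-23.2, -0.2, 22.8]
opening: 0.148
grasp_force: 61.5
```

{"api": "servo_tool", "payload": {"commands": [[[0,-2.5,0],0,5],[[0,-2.5,0],0,5],[[0,0,0],0,5]]}}

```text
time_s: 11.68
eef_pos: [0.5375, -0.1657, 0.1009]
eef_rot: [0.001, 0.801, 0.599, -0.0]
wrist_force: [-1.3, -5.7, 5.4]
opening: 0.146
grasp_force: 58.9
```

{"api": "servo_tool", "payload": {"commands": [[[0,-2,0],0,5],[[0,0,0],0,5]]}}

```text
time_s: 11.92
eef_pos: [0.5361, -0.1653, 0.1009]
eef_rot: [0.001, 0.801, 0.599, 0.0]
wrist_force: [0.7, -5.9, 3.7]
opening: 0.144
grasp_force: 58.8
```

{"api": "servo_tool", "payload": {"commands": [[[0,-2,0],0,5],[[0,0,0],0,5]]}}

```text
time_s: 12.18
eef_pos: [0.5344, -0.1648, 0.1009]
eef_rot: [0.002, 0.801, 0.599, 0.0]
wrist_force: [2.6, -6.1, 3.1]
opening: 0.143
grasp_force: 58.7
```

{"api": "servo_tool", "payload": {"commands": [[[0,-1.5,0],0,5],[[0,0,0],0,5]]}}

```text
time_s: 12.42
eef_pos: [0.5331, -0.1645, 0.1009]
eef_rot: [0.002, 0.801, 0.599, 0.001]
wrist_force: [1.3, -4.8, 2.1]
opening: 0.147
grasp_force: 58.7
```

```bash
python3 - <<'E'
from h import *
d={n:ctrl.camera(n) for n in("top","side")}
a=d["top"]["color"][160:260,240:340,::-1]; b=d["side"]["color"][150:250,250:350,::-1]
f=lambda a:cv2.resize(a,None,fx=4,fy=4,interpolation=cv2.INTER_CUBIC)
cv2.imwrite("pics/crop3.png",np.hstack([f(a),f(b)]))
E
```

```text
(no output)
```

View pics/crop3.png

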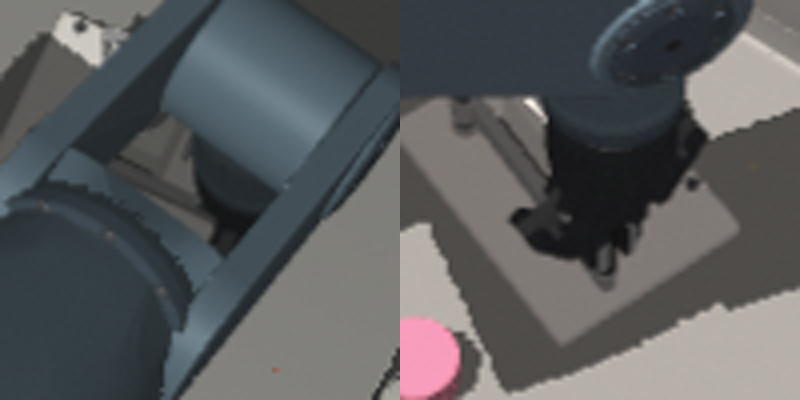

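Pulling back moved the bar about 5 mm freely, so the hook has not clipped yet. I'll push further and offset the vertical load.

{"api": "servo_tool", "payload": {"commands": [[[0,2.5,0],0,5],[[0,2.5,-0.5],0,5],[[0,2,-0.5],0,5],[[0,2,-0.5],0,5],[[0,1,-0.5],0,5],[[0,0,0],0,5]]}}

```text
time_s: 13.28
eef_pos: [0.5379, -0.1658, 0.1009]
eef_rot: [-0.003, 0.801, 0.599, -0.003]
wrist_force: [-14.9, -4.3, 6.6]
opening: 0.145
grasp_force: 59.9
```

{"api": "servo_tool", "payload": {"commands": [[[0,1,-0.4],0,5],[[0,0,0],0,5]]}}

```text
time_s: 13.52
eef_pos: [0.538, -0.1658, 0.1009]
eef_rot: [-0.004, 0.801, 0.599, -0.004]
wrist_force: [-17.5, -3.4, 7.4]
opening: 0.148
grasp_force: 60.4
```

{"api": "servo_tool", "payload": {"commands": [[[0,1,-0.4],0,5],[[0,0,0],0,5]]}}

```text
time_s: 13.78
eef_pos: [0.538, -0.1658, 0.1009]
eef_rot: [-0.005, 0.8, 0.599, -0.004]
wrist_force: [-20.4, -3.1, 8.1]
opening: 0.146
grasp_force: 60.9
```

{"api": "servo_tool", "payload": {"commands": [[[0,1,-0.4],0,5],[[0,1,-0.4],0,5],[[0,0,0],0,5]]}}

```text
time_s: 14.15
eef_pos: [0.5381, -0.1658, 0.1009]
eef_rot: [-0.007, 0.8, 0.599, -0.006]
wrist_force: [-25.5, -2.0, 9.7]
opening: 0.146
grasp_force: 62.1
```

{"api": "servo_tool", "payload": {"commands": [[[0,1,-0.4],0,5],[[0,1,-0.4],0,5],[[0,0,0],0,5]]}}

```text
time_s: 14.52
eef_pos: [0.5382, -0.1658, 0.1008]
eef_rot: [-0.009, 0.8, 0.599, -0.007]
wrist_force: [-32.4, -1.0, 10.5]
opening: 0.144
grasp_force: 63.7
```

{"api": "servo_tool", "payload": {"commands": [[[0,-4,1],0,5],[[0,-4,1],0,5],[[0,-2,1],0,40],[[0,0,0],0,40],[[0,0,0],0,40],[[0,0,-25],0,40],[[0,0,-50],0,40],[[30,0,-40],0,60],[[50,-20,-20],0,60],[[50,-30,0],0,60],[[50,-30,0],0,60],[[40,-30,0],0,60],[[0,0,0],0,60]]}}

```text
time_s: 16.15
eef_pos: [0.493, 0.0803, 0.2369]
eef_rot: [-0.0, 0.799, 0.601, 0.0]
wrist_force: [0.8, -0.4, 0.1]
opening: 0.704
grasp_force: 0.0
```

```bash
python3 - <<'E'
from h import *
import pickle
d={n:ctrl.camera(n) for n in("top","side")}
pickle.dump(d,open("v2.pkl","wb"))
o=ctrl.get_obs();print(o["time_s"],np.round(o["eef_pos"],4),np.round(o["eef_rot"],3),o["wrist_force"])
a=d["top"]["color"][155:245,230:330,::-1]; b=d["side"]["color"][150:240,240:340,::-1]
f=lambda a:cv2.resize(a,None,fx=4,fy=4,interpolation=cv2.INTER_CUBIC)
im=np.hstack([f(a),f(b)]); im=np.clip(im.astype(float)*1.6,0,255)
cv2.imwrite("pics/crop4.png",im)
E
```

```text
16.25 [0.4944 0.0775 0.237 ] [0.  0.8 0.6 0. ] [ 0.98038163 -0.80899975  0.44477215][ WARN:0@3.858] global loadsave.cpp:1063 imwrite_ Unsupported depth image for selected encoder is fallbacked to CV_8U.
```

View pics/crop4.png

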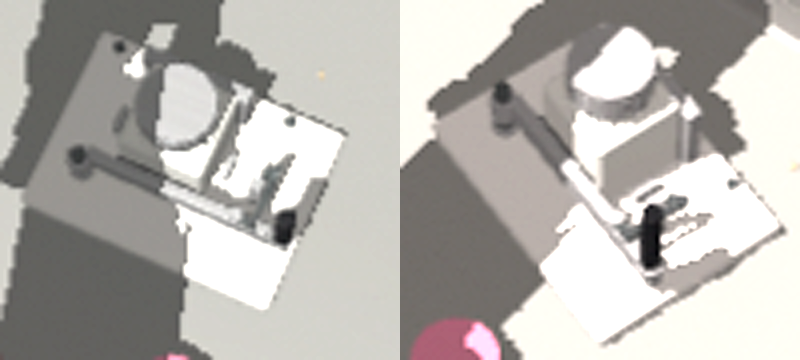

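The bar looks nearly shut, and the hook and pin lie around (265,190) in the top crop and (650,215) in the side crop. This crop is overexposed, so I'll take a closer one with a local contrast stretch.

```bash
python3 - <<'E'
from h import *
import pickle
d=pickle.load(open("v2.pkl","rb"))
a=d["top"]["color"][185:225,265:315,::-1]; b=d["side"]["color"][180:230,280:330,::-1]
f=lambda a:cv2.resize(a,(400,a.shape[0]*8),interpolation=cv2.INTER_CUBIC)
a=cv2.copyMakeBorder(f(a),0,80,0,0,cv2.BORDER_CONSTANT)
cv2.imwrite("pics/crop5.png",np.hstack([a,f(b)]))
# handle
for n,c in d.items():
    g=c["color"].max(2); W=cloud(c)
    m=(g<60)&(np.hypot(W[...,0]-.536,W[...,1]+.166)<.03)&(W[...,2]>.108)
    v,u=np.nonzero(m); print(n,m.sum(),u.min(),u.max(),v.min(),v.max(),onplane(c,u.mean(),v.min()+3 if n=="top" else v.min()+2,.12).round(4))
E
```

```text
top 20 299 303 208 212 [ 0.5331 -0.1629  0.12  ]
side 29 301 305 201 207 [ 0.5369 -0.1679  0.12  ]
```

View pics/crop5.png

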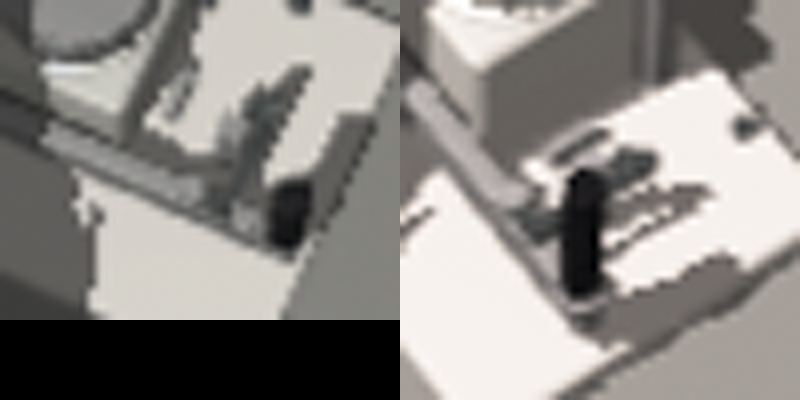

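```bash
python3 - <<'E'
from h import *
import pickle
X=np.array([.956,-.292]);Y=np.array([.292,.956])
off={"top":np.array([.5918,-.0857]),"side":np.array([.587,-.0916])}
for f in("v0","v2"):
  for n,c in pickle.load(open(f+".pkl","rb")).items():
    W=cloud(c); k=((np.hypot(W[...,0]-.6,W[...,1]+.082)<.05)&(W[...,2]>.118)&(W[...,2]<.14)).astype(np.uint8)
    v,u=np.nonzero(k); P=np.array([onplane(c,x,y,.126)[:2] for x,y in zip(u,v)],np.float32)
    (cx,cy),r=cv2.minEnclosingCircle(P*1000); e=np.array([cx,cy])/1000-off[n]
    print(f,n,np.round([cx,cy,r],1),"stand mm",np.round([e@X*1e3-12,e@Y*1e3-12],1))
    J=(np.hypot(W[...,0]-.6,W[...,1]+.085)<.06)&(abs(W[...,2]-.092)<.006)
    P=(W[J][:,:2]-off[n]); P=np.c_[P@X,P@Y]*1000-12
    print("  shoulder",J.sum(),np.percentile(P,[1,50,99],0).round(1).tolist())
T=pickle.load(open("v2.pkl","rb"))["top"]
q=[onplane(T,265+x/8-.4,185+y/8-.4,.092)[:2] for x,y in((125,140),(180,15),(45,95))]
print(np.round(q,4)); e=q[1]-q[0]; print("jar side yaw deg",np.degrees(np.arctan2(e[1],e[0]))); e=q[2]-q[0]; print("jar front deg-90",np.degrees(np.arctan2(e[1],e[0]))-90)
E
```

```text
v0 top [602.7 -79.1  28.9] stand mm [-3.5 -2.5]
  shoulder 162 [[-35.6, -35.1], [-23.8, -19.6], [28.4, 29.3]]
v0 side [599.2 -85.6  29.9] stand mm [-2.1 -2.7]
  shoulder 148 [[-32.9, -33.1], [-19.3, -20.9], [29.8, 29.8]]
v2 top [606.1 -79.2  29.1] stand mm [-0.2 -1.6]
  shoulder 159 [[-31.8, -33.7], [-20.6, -19.0], [31.6, 30.2]]
v2 side [602.8 -86.   30.3] stand mm [ 1.5 -2. ]
  shoulder 150 [[-28.5, -33.2], [-13.4, -19.8], [33.5, 29.7]]
[[ 0.5573 -0.1038]
 [ 0.6042 -0.1172]
 [ 0.5698 -0.0744]]
jar side yaw deg -15.878090647241953
jar front deg-90 -22.85597036486969
```

```bash
python3 - <<'E'
from h import *
import pickle
X=np.array([.956,-.292]);Y=np.array([.292,.956])
off={"top":np.array([.5918,-.0857]),"side":np.array([.587,-.0916])}
for f in("v0","v2"):
  for n,c in pickle.load(open(f+".pkl","rb")).items():
    W=cloud(c)
    D=W[...,:2]-off[n]; sx=D@X*1e3-12; sy=D@Y*1e3-12
    z=W[...,2]
    m=((abs(sx)<52)&(abs(sy)<48)&(z>.083)&(z<.15)).astype(np.uint8)
    m[(sx>33)&(z<.082)]=0
    cs=max(cv2.findContours(m,0,cv2.CHAIN_APPROX_NONE)[0],key=len)[:,0]
    P=np.array([onplane(c,u,v,.087)[:2] for u,v in cs])-off[n]; P=np.c_[P@X,P@Y]*1e3-12
    for nm,s in(("y-",(P[:,1]<-26)&(P[:,0]>-27)&(P[:,0]<25)),("x-",(P[:,0]<-25)&(abs(P[:,1])<27))):
        if s.sum()>6:
            vx,vy,x0,y0=cv2.fitLine(P[s].astype(np.float32),cv2.DIST_HUBER,0,.01,.01)[:,0]
            a=np.degrees(np.arctan2(vy,vx)); a=(a+45)%90-45
            print(f,n,nm,s.sum(),"angle vs stand deg %.1f"%a,"at",np.round([x0,y0],1))
# stand yaw from board edges by brightness contour
    hsv=c["color"].max(2); b=((abs(sx+12)<95)&(abs(sy+12)<120)&(z>.009)).astype(np.uint8)
    cs=max(cv2.findContours(b,0,cv2.CHAIN_APPROX_NONE)[0],key=len)[:,0]
    P=np.array([onplane(c,u,v,.015)[:2] for u,v in cs])-off[n]; P=np.c_[P@X,P@Y]*1e3-12
    for nm,s in(("bx-",(P[:,0]<-78)&(P[:,0]>-92)&(P[:,1]>-60)&(P[:,1]<70)),("by-",(P[:,1]<-105)&(P[:,1]>-120)&(abs(P[:,0]+20)<50)),("by+",(P[:,1]>80)&(P[:,1]<96)&(abs(P[:,0]+12)<60))):
        if s.sum()>10:
            vx,vy,x0,y0=cv2.fitLine(P[s].astype(np.float32),cv2.DIST_HUBER,0,.01,.01)[:,0]
            a=np.degrees(np.arctan2(vy,vx)); print("  ",nm,s.sum(),"%.1f"%((a+45)%90-45),np.round([x0,y0],1))
E
```

```text
v0 top y- 16 angle vs stand deg -2.8 at [  3.6 -34.3]
v0 top x- 17 angle vs stand deg -3.5 at [-34.    3.5]
   bx- 40 -0.5 [-84.5   4.2]
   by- 30 -0.2 [ -21.  -109.2]
   by+ 35 -0.4 [-9.  87.3]
v0 side y- 21 angle vs stand deg -3.2 at [  0.4 -33.6]
v0 side x- 19 angle vs stand deg -4.4 at [-31.6   2.2]
   bx- 42 -1.0 [-82.2   5. ]
   by- 36 -0.7 [ -19.8 -109.5]
   by+ 38 -0.0 [-11.6  87.1]
v2 top y- 16 angle vs stand deg -1.1 at [ -3.1 -32.9]
v2 top x- 18 angle vs stand deg 0.4 at [-31.3  -0.3]
   bx- 40 0.0 [-84.6   3.2]
   by- 30 0.1 [ -24.3 -109.2]
   by+ 35 -0.2 [-5.  87.3]
v2 side y- 18 angle vs stand deg -0.3 at [ -1.6 -32.5]
v2 side x- 18 angle vs stand deg 1.2 at [-28.5   0.9]
   bx- 41 -0.3 [-81.7   6.7]
   by- 39 -0.3 [ -21.1 -108.8]
   by+ 39 -0.1 [-14.6  87. ]
```

The jar now sits flush: its yaw went from −3.4° to about 0°, and its front face is at −31.7 mm against −32 expected. The second, harder push may therefore have clipped the hook, so I'll regrasp the handle and test it by pulling.

{"api": "servo_tool", "payload": {"commands": [[[-25,12,0],0,45],[[-50,25,0],0,40],[[-50,25,0],0,40],[[-50,25,0],0,40],[[-46,22,10],0,40],[[0,0,40],0,40],[[0,0,45],0,40],[[0,0,30],0,40],[[0,0,12],0,40],[[0,0,0],0,5],[[0,0,0],0,5],[[0,0,0],0,5],[[0,0,0],0,5]]}}

```text
time_s: 17.88
eef_pos: [0.537, -0.1665, 0.1007]
eef_rot: [0.001, 0.801, 0.599, 0.0]
wrist_force: [0.7, -5.5, -1.4]
opening: 0.144
grasp_force: 58.8
```

{"api": "servo_tool", "payload": {"commands": [[[0,-2,0],0,5],[[0,-1,0],0,5],[[0,0,0],0,5]]}}

```text
time_s: 18.25
eef_pos: [0.5343, -0.1657, 0.1007]
eef_rot: [0.001, 0.801, 0.599, 0.0]
wrist_force: [0.1, -5.7, -1.9]
opening: 0.147
grasp_force: 58.9
```

{"api": "servo_tool", "payload": {"commands": [[[0,-1.5,0],0,5],[[0,0,0],0,5]]}}

```text
time_s: 18.5
eef_pos: [0.5329, -0.1653, 0.1008]
eef_rot: [0.002, 0.801, 0.599, 0.0]
wrist_force: [0.8, -5.1, -3.0]
opening: 0.149
grasp_force: 58.9
```

```bash
python3 - <<'E'
from h import *
import pickle
X=np.array([.956,-.292]);Y=np.array([.292,.956])
off={"top":np.array([.5918,-.0857]),"side":np.array([.587,-.0916])}
o=ctrl.get_obs();print(np.round(o["q"],3),o["torque"].round(2),o["wrist_force"].round(1))
for f in("v0","v2"):
  for n,c in pickle.load(open(f+".pkl","rb")).items():
    W=cloud(c); D=W[...,:2]-off[n]; sx=D@X*1e3-12; sy=D@Y*1e3-12; z=W[...,2]*1e3
    m=(sx>-50)&(sx<25)&(sy<-50)&(sy>-115)&(z>38)&(z<75)
    print(f,n); G={}
    for a,b,h in zip(sx[m],sy[m],z[m]): G.setdefault((int((a+50)//4),int((b+115)//4)),[]).append(h)
    for i in range(18,-1,-1): print("%4d "%(-48+4*i)+" ".join("%3d"%max(G[i,j]) if (i,j) in G else "  ." for j in range(16)))
E
```

```text
[-5.130e-01  3.280e-01  1.765e+00 -1.000e-03  1.046e+00 -2.260e-01] [-0.77 -0.06 -0.31] [ 0.8 -5.1 -3. ]
v0 top
  24   .   .   .   .   .   .   .   .   .   .   .   .   .   .   .   .
  20   .   .   .   .   .   .   .   .   .   .   .   .   .   .   .   .
  16   .   .   .   .   .   .   .   .   .   .   .   .   .   .   .   .
  12   .   .   .   .   .   .   .   .   .   .   .   .   .   .   .   .
   8   .   .   .   .   .   .   .   .   .   .   .   .   .   .   .   .
   4   .   .   .   .   .   .   .   .   .   .   .   .   .   .   .   .
   0   .   .   .   .   .   .   .   .   .   .   .   .   .   .   .   .
  -4   .   .   .   .   .   .   .   .   .   .   .   .   .   .   .   .
  -8   .   .   .   .   .   .   .   .   .   .   .  60  61   .   .   .
 -12   .   .   .   .   .   .   .   .   .   .  64  63  61   .   .   .
 -16   .   .   .   .   .   .   .   .   .   .  62  62  65   .   .   .
 -20   .   .   .   .   .   .   .   .   .   .   .   .  48   .   .   .
 -24   .   .   .   .   .   .   .   .   .   .   .   .   .   .   .   .
 -28   .   .   .   .   .   .   .   .   .   .   .   .   .   .   .   .
 -32   .   .   .   .  
[... 3578 characters left out ...]
59   .   .
 -12   .   .   .   .   .   .   .   .  63  56   .  62  58  58   .   .
 -16   .   .   .   .   .   .   .   .   .   .   .   .   .   .   .   .
 -20   .   .   .   .   .   .   .   .   .   .   .   .   .   .   .   .
 -24   .   .   .   .   .   .   .   .   .   .   .   .   .   .   .   .
 -28   .   .  55   .   .   .   .   .   .   .  58   .   .   .   .   .
 -32   .   .  65   .   .   .   .   .   .  58  57  56  57  61   .  53
 -36   .   .  72   .   .   .   .  54  52  59  59  55  59  62  58  52
 -40   .   .  73  66   .  39  49  52  56  53  55  59  61  59  52  53
 -44   .   .  53  73  73   .  50  38  47   .  47  50   .   .  51   .
 -48   .   .   .   .   .   .   .   .   .   .   .   .   .   .   .   .
```

The depth map shows the hook's nose at stand x 0..8, y −75..−69, which is already behind the pin (x −17..−7). My pull may not have used up the play yet, so I'll pull a little further and watch the force.

{"api": "servo_tool", "payload": {"commands": [[[0,-1.5,0],0,5],[[0,0,0],0,5]]}}

```text
time_s: 18.75
eef_pos: [0.5316, -0.1649, 0.1008]
eef_rot: [0.002, 0.801, 0.599, 0.0]
wrist_force: [1.1, -4.4, -3.0]
opening: 0.147
grasp_force: 58.8
```

{"api": "servo_tool", "payload": {"commands": [[[0,-1.5,0],0,5],[[0,0,0],0,5]]}}

```text
time_s: 19.0
eef_pos: [0.5302, -0.1645, 0.1007]
eef_rot: [0.002, 0.801, 0.599, 0.001]
wrist_force: [2.1, -4.7, -3.8]
opening: 0.15
grasp_force: 58.8
```

{"api": "servo_tool", "payload": {"commands": [[[0,-2,0],0,5],[[0,-1,0],0,5],[[0,0,0],0,5]]}}

```text
time_s: 19.38
eef_pos: [0.5276, -0.1637, 0.1008]
eef_rot: [0.002, 0.801, 0.598, 0.001]
wrist_force: [2.9, -5.3, -4.6]
opening: 0.144
grasp_force: 58.8
```

```bash
python3 - <<'E'
from h import *
import pickle
d={n:ctrl.camera(n) for n in("top","side")}
pickle.dump(d,open("v3.pkl","wb"))
X=np.array([.956,-.292]);Y=np.array([.292,.956])
off={"top":np.array([.5918,-.0857]),"side":np.array([.587,-.0916])}
for n,c in d.items():
    W=cloud(c); D=W[...,:2]-off[n]; sx=D@X*1e3-12; sy=D@Y*1e3-12; z=W[...,2]*1e3
    m=(sx>-50)&(sx<25)&(sy<-50)&(sy>-115)&(z>38)&(z<75)
    print(n); G={}
    for a,b,h in zip(sx[m],sy[m],z[m]): G.setdefault((int((a+50)//4),int((b+115)//4)),[]).append(h)
    for i in range(18,-1,-1): print("%4d "%(-48+4*i)+" ".join("%3d"%max(G[i,j]) if (i,j) in G else "  ." for j in range(16)))
E
```

```text
top
  24   .   .   .   .   .   .   .   .   .   .   .   .   .   .   .   .
  20   .   .   .   .   .   .   .   .   .   .   .   .   .   .   .   .
  16   .   .   .   .   .   .   .   .   .   .   .   .   .   .   .   .
  12   .   .   .   .   .   .   .   .   .   .   .   .   .   .   .   .
   8   .   .   .   .   .   .   .   .   .   .   .   .   .   .   .   .
   4   .   .   .   .   .   .   .   .   .   .   .   .   .   .   .   .
   0   .   .   .   .   .   .   .   .   .   .   .   .   .   .   .   .
  -4   .   .   .   .   .   .   .   .   .   .   .   .   .   .   .   .
  -8   .   .   .   .   .   .   .   .   .   .   .   .   .   .   .   .
 -12   .   .   .   .   .   .   .   .   .   .   .   .   .   .   .   .
 -16   .   .   .   .   .   .   .   .   .   .   .   .   .   .   .   .
 -20   .   .   .   .   .   .   .   .   .   .   .   .   .   .   .   .
 -24   .   .   .   .   .   .   .   .   .   .   .   .   .   .   .   .
 -28   .   .   .   .   .   .   .   .   .   .   .   .   .   .   .   .
 -32   .   .   .   .   .   .   .   .   .   .   .   .   .   .   .   .
 -36   .   .   .   .   .   .   .   .   .   .   .   .   .   . 
[... 830 characters left out ...]
 .   .   .
 -12   .   .   .   .   .   .   .   .   .   .   .   .   .   .   .   .
 -16   .   .   .   .   .   .   .   .   .   .   .   .   .   .   .   .
 -20   .   .   .   .   .   .   .   .   .   .   .   .   .   .   .   .
 -24   .   .   .   .   .   .   .   .   .   .   .   .   .   .   .   .
 -28   .   .   .   .   .   .   .   .   .   .   .   .   .   .   .   .
 -32   .   .   .   .   .   .   .   .   .   .   .   .   .   .   .   .
 -36   .   .   .   .   .   .   .   .   .   .   .   .   .   .   .   .
 -40   .   .  57   .   .   .   .   .   .   .   .   .   .   .   .   .
 -44   .  56  74   .   .   .   .   .   .   .   .   .   .   .   .   .
 -48   .   .  60   .   .   .   .   .   .   .   .   .   .  62  49  53
```

```bash
python3 - <<'E'
from h import *
import pickle
X=np.array([.956,-.292]);Y=np.array([.292,.956])
off={"top":np.array([.5918,-.0857]),"side":np.array([.587,-.0916])}
for f in("v0","v2"):
  for n,c in pickle.load(open(f+".pkl","rb")).items():
    W=cloud(c); D=W[...,:2]-off[n]; sx=D@X*1e3-12+45; sy=D@Y*1e3-12-55; z=W[...,2]*1e3
    k=(c["color"].max(2)<60)&(z>108)&(np.hypot(sx,sy)<175)&(np.hypot(sx,sy)>130)
    hx,hy=np.median(sx[k]),np.median(sy[k])
    th=np.arctan2(-hx,-hy)+.038
    bx=sx*np.cos(th)-sy*np.sin(th); by=sx*np.sin(th)+sy*np.cos(th)
    print(f,n,"handle r %.1f theta %.3f"%(np.hypot(hx,hy),th))
    m=(bx>-8)&(bx<64)&(by<-100)&(by>-172)&(z>40)&(z<68)
    G={}
    for a,b,h in zip(bx[m],by[m],z[m]): G.setdefault((int((a+8)//4),int((b+172)//4)),[]).append(h)
    for i in range(17,-1,-1): print("%4d "%(-8+4*i)+" ".join("%3d"%max(G[i,j]) if (i,j) in G else "  ." for j in range(18)))
E
```

```text
v0 top handle r 166.5 theta -2.980
  60   .   .   .   .   .   .   .   .   .   .   .   .   .   .   .   .   .   .
  56   .   .   .   .   .   .   .   .   .   .   .   .   .   .   .   .   .   .
  52   .   .   .   .   .   .   .   .   .   .   .   .   .   .   .   .   .   .
  48   .   .   .   .   .   .   .   .   .   .   .   .   .   .   .   .   .   .
  44   .   .   .   .   .   .   .   .   .   .   .   .   .   .   .   .   .   .
  40   .   .   .   .   .   .   .   .   .   .   .   .   .   .   .   .   .   .
  36   .   .   .   .   .   .   .   .   .   .   .   .   .   .   .   .   .   .
  32   .   .   .   .   .   .   .   .   .   .   .   .   .   .   .   .   .   .
  28   .   .   .   .   .   .   .   .   .   .   .   .   .   .   .   .   .   .
  24   .   .   .   .   .   .   .   .   .   .   .   .   .   .   .   .   .   .
  20   .   .   .   .   .   .   .   .   .   .   .   .   .   .   .   .   .   .
  16   .   .   .   .   .   .   .   .   .   .   .   .   .   .   .   .   .   .
  12   .   .   .   .   .   .   .   .   .   .   .   .   .   .   .   .   .   .
   8   .   .   .   .   .   .   .   .   .   .   .   .   .   .   .
[... 3882 characters left out ...]
  .   .
  24   .   .   .   .   .   .   .   .   .   .   .   .   .   .   .   .   .   .
  20   .   .   .   .   .   .   .   .   .   .   .   .   .   .   .   .   .   .
  16   .   .   .   .   .   .   .   .   .   .   .   .   .   .   .   .   .   .
  12   .   .   .   .   .   .   .   .   .   .   .   .   .   .   .   .   .   .
   8   .   .   .   .   .   .   .   .   .   .   .   .   .   .   .   .   .   .
   4   .   .   .   .   .   .   .   .   .   .   .   .   .   .   .   .   .   .
   0   .   .   .   .   .   .   .   .   .   .   .   .   .   .   .   .   .   .
  -4   .   .   .   .   .   .   .   .   .   .   .   .   .   .   .   .   .   .
  -8   .   .   .   .   .   .   .   .   .   .   .   .   .   .   .   .   .   .
```

{"api": "servo_tool", "payload": {"commands": [[[0,3,0],0,5],[[0,2.5,0],0,5]]}}

```text
time_s: 19.73
eef_pos: [0.5314, -0.1643, 0.1007]
eef_rot: [0.0, 0.8, 0.6, -0.001]
wrist_force: [-6.5, -1.6, 7.2]
opening: 0.144
grasp_force: 59.9
```

{"api": "servo_tool", "payload": {"commands": [[[0,2,0],0,5]]}}

```text
time_s: 19.85
eef_pos: [0.5333, -0.1653, 0.1007]
eef_rot: [0.0, 0.8, 0.6, -0.001]
wrist_force: [-2.6, -5.0, 2.3]
opening: 0.147
grasp_force: 59.5
```

{"api": "servo_tool", "payload": {"commands": [[[0,2,0],0,5]]}}

```text
time_s: 19.98
eef_pos: [0.5357, -0.166, 0.1007]
eef_rot: [0.001, 0.8, 0.599, -0.0]
wrist_force: [-4.1, -5.1, 4.0]
opening: 0.149
grasp_force: 59.5
```

{"api": "servo_tool", "payload": {"commands": [[[0,2,0],0,5]]}}

```text
time_s: 20.1
eef_pos: [0.5375, -0.1665, 0.1007]
eef_rot: [0.001, 0.8, 0.599, -0.001]
wrist_force: [-3.6, -3.9, 4.3]
opening: 0.149
grasp_force: 59.6
```

{"api": "servo_tool", "payload": {"commands": [[[0,3,0],0,5]]}}

```text
time_s: 20.23
eef_pos: [0.5377, -0.1666, 0.1006]
eef_rot: [-0.002, 0.8, 0.6, -0.003]
wrist_force: [-22.8, -0.5, 20.7]
opening: 0.146
grasp_force: 62.1
```

{"api": "servo_tool", "payload": {"commands": [[[0,3,0],0,5]]}}

```text
time_s: 20.35
eef_pos: [0.5379, -0.1666, 0.1005]
eef_rot: [-0.005, 0.8, 0.6, -0.005]
wrist_force: [-35.8, 2.8, 32.2]
opening: 0.147
grasp_force: 64.8
```

{"api": "servo_tool", "payload": {"commands": [[[0,3,0],0,5]]}}

```text
time_s: 20.48
eef_pos: [0.5381, -0.1667, 0.1005]
eef_rot: [-0.008, 0.8, 0.6, -0.007]
wrist_force: [-50.8, 5.4, 42.4]
opening: 0.145
grasp_force: 68.2
```

{"api": "servo_tool", "payload": {"commands": [[[0,-5,0],0,5],[[0,-4,0],0,24],[[0,0,0],0,24],[[0,0,0],0,24]]}}

```text
time_s: 20.98
eef_pos: [0.5378, -0.1657, 0.0998]
eef_rot: [0.0, 0.801, 0.599, 0.0]
wrist_force: [0.2, -0.3, -0.0]
opening: 0.279
grasp_force: 0.0
```

{"api": "servo_tool", "payload": {"commands": [[[0,-4,0],0,24]]}}

```text
time_s: 21.1
eef_pos: [0.5338, -0.1647, 0.0997]
eef_rot: [0.0, 0.801, 0.599, 0.0]
wrist_force: [-0.2, 0.1, -0.1]
opening: 0.281
grasp_force: 0.0
```

{"api": "servo_tool", "payload": {"commands": [[[0,-2,0],0,24]]}}

```text
time_s: 21.22
eef_pos: [0.5317, -0.1641, 0.0996]
eef_rot: [0.0, 0.801, 0.599, 0.0]
wrist_force: [1.3, -1.1, -1.1]
opening: 0.283
grasp_force: 0.8
```

{"api": "servo_tool", "payload": {"commands": [[[0,-2,0],0,24]]}}

```text
time_s: 21.35
eef_pos: [0.5297, -0.1636, 0.0996]
eef_rot: [0.0, 0.801, 0.599, 0.0]
wrist_force: [1.7, 0.7, -1.3]
opening: 0.277
grasp_force: 0.8
```

{"api": "servo_tool", "payload": {"commands": [[[0,-2,0],0,24]]}}

```text
time_s: 21.48
eef_pos: [0.5277, -0.1631, 0.0997]
eef_rot: [0.0, 0.801, 0.599, 0.0]
wrist_force: [1.4, -0.7, -1.5]
opening: 0.281
grasp_force: 0.8
```

{"api": "servo_tool", "payload": {"commands": [[[0,0,0],0,24]]}}

```text
time_s: 21.6
eef_pos: [0.5275, -0.1629, 0.0997]
eef_rot: [-0.0, 0.801, 0.599, -0.0]
wrist_force: [-1.1, -0.3, -0.0]
opening: 0.274
grasp_force: 0.0
```

{"api": "servo_tool", "payload": {"commands": [[[0,5,0],0,40],[[0,0,-40],0,40],[[0,0,-50],0,40],[[40,-20,-30],0,40],[[50,-30,0],0,40],[[55,-30,0],0,40],[[50,-30,0],0,40],[[0,0,0],0,40]]}}

```text
time_s: 22.6
eef_pos: [0.4809, 0.057, 0.2198]
eef_rot: [-0.0, 0.799, 0.601, 0.0]
wrist_force: [0.7, -1.0, -0.1]
opening: 0.471
grasp_force: 0.0
```

```bash
python3 - <<'E'
from h import *
import pickle
d={n:ctrl.camera(n) for n in("top","side")}
pickle.dump(d,open("v4.pkl","wb"))
o=ctrl.get_obs();print(o["time_s"],np.round(o["eef_pos"],4))
X=np.array([.956,-.292]);Y=np.array([.292,.956])
off={"top":np.array([.5918,-.0857]),"side":np.array([.587,-.0916])}
for n,c in d.items():
    W=cloud(c); D=W[...,:2]-off[n]; sx=D@X*1e3-12; sy=D@Y*1e3-12; z=W[...,2]*1e3
    m=(sx>-50)&(sx<25)&(sy<-50)&(sy>-115)&(z>38)&(z<75)
    print(n); G={}
    for a,b,h in zip(sx[m],sy[m],z[m]): G.setdefault((int((a+50)//4),int((b+115)//4)),[]).append(h)
    for i in range(15,-1,-1): print("%4d "%(-48+4*i)+" ".join("%3d"%max(G[i,j]) if (i,j) in G else "  ." for j in range(16)))
a=d["top"]["color"][188:218,270:310,::-1]; b=d["side"]["color"][185:225,285:325,::-1]
f=lambda a:cv2.resize(a,None,fx=10,fy=10,interpolation=cv2.INTER_NEAREST)
a=cv2.copyMakeBorder(f(a),0,100,0,0,cv2.BORDER_CONSTANT)
cv2.imwrite("pics/crop6.png",np.hstack([a,f(b)]))
E
```

```text
22.7 [0.4823 0.0538 0.22  ]
top
  12   .   .   .   .   .   .   .   .   .   .   .   .   .   .   .   .
   8   .   .   .   .   .   .   .   .   .   .   .   .   .   .   .   .
   4   .   .   .   .   .   .   .   .   .   .   .   .   .   .   .   .
   0   .   .   .   .   .   .   .   .  64  62   .   .   .   .   .   .
  -4   .   .   .   .   .   .   .   .  62  67   .   .   .   .   .   .
  -8   .   .   .   .   .   .   .   .  63  63  61  66   .   .   .   .
 -12   .   .   .   .   .   .   .   .  60  60  63  62  63   .   .   .
 -16   .   .   .   .   .   .   .   .  57  62  58  62  58   .   .   .
 -20   .   .   .   .   .   .   .   .  58  58   .   .   .   .   .   .
 -24   .   .   .   .   .   .   .   .  53  60   .   .   .   .   .   .
 -28   .   .   .   .   .   .   .   .  61  58   .   .   .   .   .   .
 -32   .   .   .   .   .   .   .   .   .  58   .   .   .   .   .   .
 -36   .   .   .   .   .   .   .   .  63  64   .   .   .   .   .  50
 -40   .  53   .   .   .  52   .  48  53  60  59  56  60  63  51  54
 -44   .  56   .   .   .  57  58  53  63  63  61  60  65  65  53  49
 -48   .  59  71   .  58  64  50 
[... 444 characters left out ...]
 .   .   .
 -12   .   .   .   .   .   .   .   .  61   .  62  60  58  60   .   .
 -16   .   .   .   .   .   .   .   .  57  60   .  61  61   .   .   .
 -20   .   .   .   .   .   .   .   .   .   .   .   .   .   .   .   .
 -24   .   .   .   .   .   .   .   .   .   .   .   .   .   .   .   .
 -28   .   .   .   .   .   .   .   .   .   .   .   .   .   .   .   .
 -32   .   .   .   .   .   .   .   .   .   .  59   .   .   .   .   .
 -36   .   .  57   .   .   .   .   .  59  59  56   .  61   .   .  52
 -40   .   .  63  64   .   .   .  53  61  59  58  60  63  60  58  50
 -44   .  73  66  71   .   .  53  53  62  57  57  52  63  61  51  45
 -48   .   .  44  74  73  54  47  43  53  54  40   .  50   .  38  50
```

View pics/crop6.png

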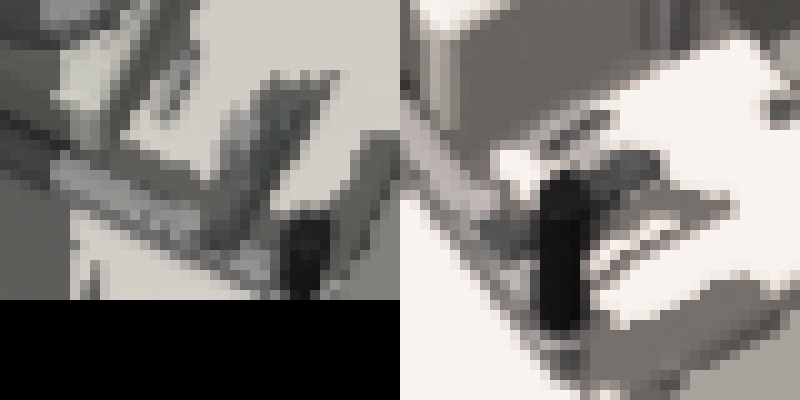

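The hook now lies alongside the pin with its nose near the pin's back edge. Next I'll get the bar angle, hook offset and jar yaw from fits in the pictures I already have, which takes no robot time.

```bash
python3 - <<'E'
from h import *
import pickle
X=np.array([.956,-.292]);Y=np.array([.292,.956])
# per-camera board centre+bias fix (board front edge fits): shift so front=-85, right=-112,left=88
off={"top":np.array([.5918,-.0857]),"side":np.array([.587,-.0916])}
fix={"top":(-.45,.9),"side":(-3.0,.9)}
def stand(c,n):
    W=cloud(c); D=W[...,:2]-off[n]; return D@X*1e3-12+fix[n][0], D@Y*1e3-12, W[...,2]*1e3
for f in("v0","v2","v4"):
  for n,c in pickle.load(open(f+".pkl","rb")).items():
    sx,sy,z=stand(c,n); hx,hy=sx+45,sy-55
    th0=.395 if f=="v0" else .01
    for it in range(3):
        bx=hx*np.cos(th0)-hy*np.sin(th0); by=hx*np.sin(th0)+hy*np.cos(th0)
        m=(abs(bx)<12)&(by<-20)&(by>-118)&(z>46)&(z<68)
        vx,vy,x0,y0=cv2.fitLine(np.c_[bx[m],by[m]].astype(np.float32),cv2.DIST_HUBER,0,.01,.01)[:,0]
        th0+=np.arctan2(vx,vy) if vy>0 else np.arctan2(-vx,-vy)
    a=(bx>16)&(bx<36)&(by<-115)&(by>-145)&(z>48)&(z<68)&~((abs(sx+12)<9)&(sy>-75.5))
    b=(bx>41)&(bx<64)&(by<-105)&(by>-145)&(z>48)&(z<68)&~((abs(sx+12)<9)&(sy>-76))
    print(f,n,"theta %.3f bar x at hinge-line %.1f n=%d"%(th0,x0,m.sum()),"arm by med %.1f n=%d"%(np.median(by[a]),a.sum()),"nose n=%d by %s bx %s"%(b.sum(),np.percentile(by[b],[5,50,95]).round(0) if b.sum() else'',np.percentile(bx[b],[5,95]).round(0) if b.sum() else ''))
    k=((abs(sx)<52)&(abs(sy)<48)&(z>83)&(z<150)).astype(np.uint8)
    cs=max(cv2.findContours(k,0,cv2.CHAIN_APPROX_NONE)[0],key=len)[:,0]
    P=np.array([onplane(c,u,v,.087)[:2] for u,v in cs])-off[n]; P=np.c_[P@X+fix[n][0]/1e3,P@Y]*1e3-12
    for nm,s in(("y-",(P[:,1]<-26)&(P[:,0]>-27)&(P[:,0]<25)),("x-",(P[:,0]<-24)&(abs(P[:,1])<27))):
        vx,vy,x0,y0=cv2.fitLine(P[s].astype(np.float32),cv2.DIST_HUBER,0,.01,.01)[:,0]
        print("   jar",nm,"%.1f deg"%((np.degrees(np.arctan2(vy,vx))+45)%90-45),np.round([x0,y0],1))
E
```

```text
v0 top theta 0.406 bar x at hinge-line 5.5 n=135 arm by med -133.9 n=14 nose n=13 by [-135. -131. -126.] bx [42. 52.]
   jar y- -2.8 deg [  3.1 -34.3]
   jar x- -3.5 deg [-34.5   3.5]
v0 side theta 0.404 bar x at hinge-line 5.5 n=132 arm by med -132.6 n=24 nose n=19 by [-134. -130. -123.] bx [42. 50.]
   jar y- -3.2 deg [ -2.6 -33.6]
   jar x- -4.4 deg [-34.6   2.2]
v2 top theta 0.030 bar x at hinge-line 6.6 n=123 arm by med -133.0 n=13 nose n=13 by [-134. -131. -126.] bx [41. 54.]
   jar y- -1.1 deg [ -3.5 -32.9]
   jar x- 0.4 deg [-31.8  -0.3]
v2 side theta 0.004 bar x at hinge-line 5.6 n=141 arm by med -133.3 n=3 nose n=16 by [-134. -131. -124.] bx [41. 52.]
   jar y- -0.8 deg [ -0.8 -32.7]
   jar x- -0.4 deg [-31.1   2.1]
v4 top theta 0.037 bar x at hinge-line 5.3 n=137 arm by med -133.0 n=15 nose n=7 by [-135. -133. -131.] bx [42. 48.]
   jar y- -1.0 deg [ -5.4 -32.9]
   jar x- -1.3 deg [-31.2   0.4]
v4 side theta 0.080 bar x at hinge-line 6.7 n=123 arm by med -129.0 n=1 nose n=17 by [-133. -131. -126.] bx [42. 55.]
   jar y- -0.4 deg [ -1.6 -31.8]
   jar x- -2.7 deg [-30.8   2.8]
```

The hook's geometry in v2 matches its rest shape, but the jar still seems skewed by about −0.9°, which would keep the bar slightly short of 0. I'll use the cap to square the jar against the stop, then shut the bar again.

{"api": "servo_tool", "payload": {"commands": [[[-14,22,0],0,85],[[-28,45,0],0,85],[[-28,45,0],0,85],[[-26,44,20],0,85],[[0,0,38],0,85],[[0,0,35],0,85],[[0,0,13],0,85],[[0,0,0],0,85]]}}

```text
time_s: 23.7
eef_pos: [0.6045, -0.0841, 0.1129]
eef_rot: [-0.001, 0.801, 0.598, -0.001]
wrist_force: [-0.0, -0.4, 0.9]
opening: 0.994
grasp_force: 0.0
```

```bash
python3 - <<'E'
from h import *
o=ctrl.get_obs();print(o["time_s"],np.round(o["eef_pos"],4),np.round(o["eef_rot"],4),o["opening"],o["wrist_force"].round(1),np.round(o["q"],2))
E
```

```text
23.7 [ 0.6045 -0.0841  0.1129] [-6.000e-04  8.012e-01  5.984e-01 -5.000e-04] 0.9939471549081141 [-0.  -0.4  0.9] [-0.33  0.41  1.62 -0.    1.11 -0.04]
```

{"api": "servo_tool", "payload": {"commands": [[[2,0,0],0,40],[[0,0,0],0,40],[[0,0,0],0,40],[[0,0,0],0,40]]}}

```text
time_s: 24.2
eef_pos: [0.6067, -0.081, 0.1159]
eef_rot: [0.002, 0.8, 0.599, 0.001]
wrist_force: [-1.1, -1.1, 6.6]
opening: 0.635
grasp_force: 62.5
```

{"api": "servo_tool", "payload": {"commands": [[[0,1.5,0],-0.015,40],[[0,1.5,0],-0.015,40]]}}

```text
time_s: 24.45
eef_pos: [0.6074, -0.081, 0.1156]
eef_rot: [-0.001, 0.791, 0.611, -0.001]
wrist_force: [-11.2, 3.7, 14.9]
opening: 0.633
grasp_force: 62.6
```

```bash
python3 - <<'E'
from h import *
o=ctrl.get_obs();print(o["time_s"],np.round(o["eef_pos"],4),np.round(o["eef_rot"],4),o["opening"],o["grasp_force"],o["wrist_force"].round(1),o["torque"].round(2))
E
```

```text
24.45 [ 0.6074 -0.081   0.1156] [-7.000e-04  7.914e-01  6.113e-01 -5.000e-04] 0.6327979796473194 62.63394159148447 [-11.2   3.7  14.9] [ 0.51  1.9  -0.19]
```

The jar moved about 0.7 mm and turned up to 1.8° before resisting at −0.19 N m, so it should now be flush. Back to the handle, pushing with straddled fingers.

{"api": "servo_tool", "payload": {"commands": [[[0,-2,0],0,85],[[0,0,-8],0,85],[[0,0,-42],0,60],[[-40,-19,0],0.015,30],[[-40,-19,0],0.015,30],[[-20,-10,20],0,30],[[0,0,30],0,30],[[0,0,11],0,30]]}}

```text
time_s: 25.45
eef_pos: [0.5325, -0.1645, 0.1015]
eef_rot: [-0.001, 0.801, 0.599, -0.0]
wrist_force: [0.3, 0.1, 0.2]
opening: 0.35
grasp_force: 0.0
```

{"api": "servo_tool", "payload": {"commands": [[[0,0,0],0,30]]}}

```text
time_s: 25.58
eef_pos: [0.5333, -0.1643, 0.1024]
eef_rot: [-0.001, 0.801, 0.599, -0.0]
wrist_force: [0.2, 1.0, -0.4]
opening: 0.355
grasp_force: 0.0
```

{"api": "servo_tool", "payload": {"commands": [[[0,1,0],0,5],[[0,2,0],0,5],[[0,2,0],0,5]]}}

```text
time_s: 25.95
eef_pos: [0.5379, -0.1657, 0.1037]
eef_rot: [-0.001, 0.8, 0.6, -0.001]
wrist_force: [-12.6, 4.7, 14.1]
opening: 0.149
grasp_force: 59.9
```

{"api": "servo_tool", "payload": {"commands": [[[0,2,0],0,5]]}}

```text
time_s: 26.08
eef_pos: [0.538, -0.1658, 0.1037]
eef_rot: [-0.002, 0.8, 0.6, -0.002]
wrist_force: [-21.6, 5.7, 22.2]
opening: 0.149
grasp_force: 61.2
```

{"api": "servo_tool", "payload": {"commands": [[[0,2,0],0,5]]}}

```text
time_s: 26.2
eef_pos: [0.5381, -0.1658, 0.1037]
eef_rot: [-0.004, 0.8, 0.6, -0.003]
wrist_force: [-30.4, 6.9, 29.6]
opening: 0.146
grasp_force: 62.9
```

{"api": "servo_tool", "payload": {"commands": [[[0,2,0],0,5]]}}

```text
time_s: 26.32
eef_pos: [0.5382, -0.1658, 0.1036]
eef_rot: [-0.006, 0.8, 0.6, -0.005]
wrist_force: [-39.5, 9.0, 36.0]
opening: 0.152
grasp_force: 64.8
```

{"api": "servo_tool", "payload": {"commands": [[[0,2,0],0,5]]}}

```text
time_s: 26.45
eef_pos: [0.5383, -0.1658, 0.1036]
eef_rot: [-0.008, 0.8, 0.6, -0.006]
wrist_force: [-47.6, 10.7, 43.1]
opening: 0.143
grasp_force: 67.2
```

{"api": "servo_tool", "payload": {"commands": [[[0,-5,0],0,5],[[0,-5,0],0,5],[[0,-1,0],0,26],[[0,0,0],0,26],[[0,0,-15],0,30],[[0,0,-45],0,50],[[30,12,0],0,85],[[40,17,0],0,85],[[30,12,5],0,85],[[0,0,20],0,85],[[0,0,24],0,85],[[0,0,0],0,85]]}}

```text
time_s: 27.95
eef_pos: [0.6006, -0.0809, 0.1112]
eef_rot: [-0.002, 0.801, 0.599, -0.002]
wrist_force: [0.3, -0.4, 0.1]
opening: 0.994
grasp_force: 0.0
```

```bash
python3 - <<'E'
from h import *
import pickle
d={n:ctrl.camera(n) for n in("side",)}
o=ctrl.get_obs();print(o["time_s"],np.round(o["eef_pos"],4),np.round(o["eef_rot"],4),o["opening"],o["wrist_force"].round(1))
pickle.dump(d,open("v5.pkl","wb"))
X=np.array([.956,-.292]);Y=np.array([.292,.956])
off={"top":np.array([.5918,-.0857]),"side":np.array([.587,-.0916])}
for n,c in d.items():
    W=cloud(c); D=W[...,:2]-off[n]; sx=D@X*1e3-12; sy=D@Y*1e3-12; z=W[...,2]*1e3
    m=(sx>-50)&(sx<25)&(sy<-50)&(sy>-115)&(z>38)&(z<75)
    print(n); G={}
    for a,b,h in zip(sx[m],sy[m],z[m]): G.setdefault((int((a+50)//4),int((b+115)//4)),[]).append(h)
    for i in range(15,-1,-1): print("%4d "%(-48+4*i)+" ".join("%3d"%max(G[i,j]) if (i,j) in G else "  ." for j in range(16)))
E
```

```text
28.0 [ 0.6017 -0.0813  0.1128] [-0.0011  0.8009  0.5988 -0.0009] 0.9961534798091002 [ 0.1 -0.1  1.1]
side
  12   .   .   .   .   .   .   .   .   .   .   .   .   .   .   .   .
   8   .   .   .   .   .   .   .   .   .  59   .   .   .   .   .   .
   4   .   .   .   .   .   .   .   .  59  56  59   .   .   .   .   .
   0   .   .   .   .   .   .   .   .   .  57  56  58   .   .   .   .
  -4   .   .   .   .   .   .   .   .  57  59  58  58  59  57   .   .
  -8   .   .   .   .   .   .   .   .  60  62  58  59  57  54   .   .
 -12   .   .   .   .   .   .   .   .  58   .   .  64  60  57   .   .
 -16   .   .   .   .   .   .   .   .   .   .   .   .   .   .   .   .
 -20   .   .   .   .   .   .   .   .   .   .   .   .   .   .   .   .
 -24   .   .   .   .   .   .   .   .   .   .   .   .   .   .   .   .
 -28   .   .   .   .  50   .   .   .   .   .  57   .   .   .   .   .
 -32   .   .  54  71   .   .   .   .  60  60  58   .   .  56   .  51
 -36   .   .  74   .   .   .   .   .  52  60  56  65  62  60  59  54
 -40   .  72  72   .   .   .  53  53  51  60  56  61  60  57  50  52
 -44   .   .  64  70  70  52  38  53   .  48  57  49  39  48  47  47
 -48   .   .   .  56  58   .   .   .   .   .   .   .   .   .   .   .
```

{"api": "servo_tool", "payload": {"commands": [[[0,5,0],0,40],[[0,0,0],0,40],[[0,0,0],0,40],[[0,0,0],0,40]]}}

```text
time_s: 28.5
eef_pos: [0.6069, -0.0825, 0.1153]
eef_rot: [-0.0, 0.801, 0.599, -0.001]
wrist_force: [-8.1, 1.1, 8.2]
opening: 0.634
grasp_force: 61.2
```

{"api": "servo_tool", "payload": {"commands": [[[0,0,0],-0.08,40],[[0,0,0],-0.12,40]]}}

```text
time_s: 28.75
eef_pos: [0.6073, -0.082, 0.1156]
eef_rot: [-0.001, 0.736, 0.677, -0.0]
wrist_force: [-7.0, 3.7, 11.1]
opening: 0.638
grasp_force: 61.2
```

```bash
python3 - <<'E'
from h import *
o=ctrl.get_obs();print(o["time_s"],np.round(o["eef_pos"],4),np.round(o["eef_rot"],4),o["opening"],o["wrist_force"].round(1),o["torque"].round(2))
E
```

```text
28.75 [ 0.6073 -0.082   0.1156] [-6.00e-04  7.36e-01  6.77e-01 -0.00e+00] 0.6379201460018785 [-7.   3.7 11.1] [ 0.59  1.32 -0.4 ]
```

{"api": "servo_tool", "payload": {"commands": [[[0,0,0],-0.15,40],[[0,0,0],-0.15,40]]}}

```text
time_s: 29.0
eef_pos: [0.608, -0.0818, 0.1161]
eef_rot: [0.0, 0.626, 0.78, 0.001]
wrist_force: [-6.1, 5.2, 11.2]
opening: 0.63
grasp_force: 61.5
```

```bash
python3 - <<'E'
from h import *
import pickle
d={n:ctrl.camera(n) for n in("side",)}
o=ctrl.get_obs();print(o["time_s"],np.round(o["eef_pos"],4),np.round(o["eef_rot"],4),o["opening"],o["wrist_force"].round(1),o["torque"].round(2))
X=np.array([.956,-.292]);Y=np.array([.292,.956])
off={"side":np.array([.587,-.0916])}
v5=pickle.load(open("v5.pkl","rb"))["side"]
for c in(v5,d["side"]):
    W=cloud(c); D=W[...,:2]-off["side"]; sx=D@X*1e3-12; sy=D@Y*1e3-12; z=W[...,2]*1e3
    k=(c["color"].max(2)<60)&(z>70)&(z<125)&(sx>-75)&(sx<-25)&(sy<-90)&(sy>-120)
    v,u=np.nonzero(k); print("handle px",k.sum(),u.mean(),v.mean(),sx[k].mean(),sy[k].mean())
    m=(sx>-12)&(sx<16)&(sy<-64)&(sy>-88)&(z>48)&(z<68); print("hook/pin",m.sum(),sx[m].max())
    m=(z>50)&(z<87)&(abs(sy)<38)&(sx>-45)&(sx<-20); v,u=np.nonzero(m); print("jar front",m.sum(),sx[m].mean(),sy[m].mean())
E
```

```text
29.05 [ 0.6081 -0.0819  0.1162] [3.000e-04 6.231e-01 7.821e-01 5.000e-04] 0.6393401323906637 [-5.2  3.3 10.2] [0.45 0.96 0.26]
handle px 68 302.22058823529414 207.8235294117647 -40.51459813843343 -100.91878646824802
hook/pin 37 7.802495563450577
jar front 166 -30.590464103554687 -11.541536438174841
handle px 70 302.2 207.82857142857142 -40.74942802597627 -101.13969701807733
hook/pin 39 7.998399256930142
jar front 198 -30.32208263680095 -4.191643944413763
```

{"api": "servo_tool", "payload": {"commands": [[[0,0,-0.3],-0.15,40],[[0,0,-0.3],-0.15,40],[[0,0,-0.3],-0.15,40]]}}

```text
time_s: 29.42
eef_pos: [0.6085, -0.0816, 0.1168]
eef_rot: [0.001, 0.436, 0.9, 0.001]
wrist_force: [-2.4, 4.4, 7.0]
opening: 0.638
grasp_force: 61.8
```

{"api": "servo_tool", "payload": {"commands": [[[0,0,-0.3],-0.15,40],[[0,0,-0.3],-0.15,40],[[0,0,0],-0.04,40],[[0,0,0],0,40]]}}

```text
time_s: 29.92
eef_pos: [0.6085, -0.0822, 0.1168]
eef_rot: [0.001, 0.28, 0.96, 0.0]
wrist_force: [-1.8, 2.8, 7.2]
opening: 0.634
grasp_force: 62.4
```

```bash
python3 - <<'E'
from h import *
import pickle
d={n:ctrl.camera(n) for n in("side",)}
o=ctrl.get_obs();r=o["eef_rot"];print(o["time_s"],np.round(o["eef_pos"],4),np.round(r,4),"turned",2*np.arctan2(r[2],r[1])-2*np.arctan2(.599,.801),o["opening"],o["wrist_force"].round(1),o["torque"].round(2))
X=np.array([.956,-.292]);Y=np.array([.292,.956])
c=d["side"];W=cloud(c); D=W[...,:2]-np.array([.587,-.0916]); sx=D@X*1e3-12; sy=D@Y*1e3-12; z=W[...,2]*1e3
k=(c["color"].max(2)<60)&(z>70)&(z<125)&(sx>-75)&(sx<-25)&(sy<-90)&(sy>-120)
v,u=np.nonzero(k); print("handle px",k.sum(),u.mean(),v.mean())
a=c["color"][130:250,230:360,::-1]
cv2.imwrite("pics/crop7.png",cv2.resize(a,None,fx=5,fy=5,interpolation=cv2.INTER_CUBIC))
E
```

```text
29.975 [ 0.6086 -0.0822  0.1168] [1.100e-03 2.801e-01 9.600e-01 3.000e-04] turned 1.2896295739477721 0.6381256513076878 [-1.5  2.3  6.5] [ 0.45  0.21 -0.03]
handle px 70 302.1714285714286 207.81428571428572
```

View pics/crop7.png

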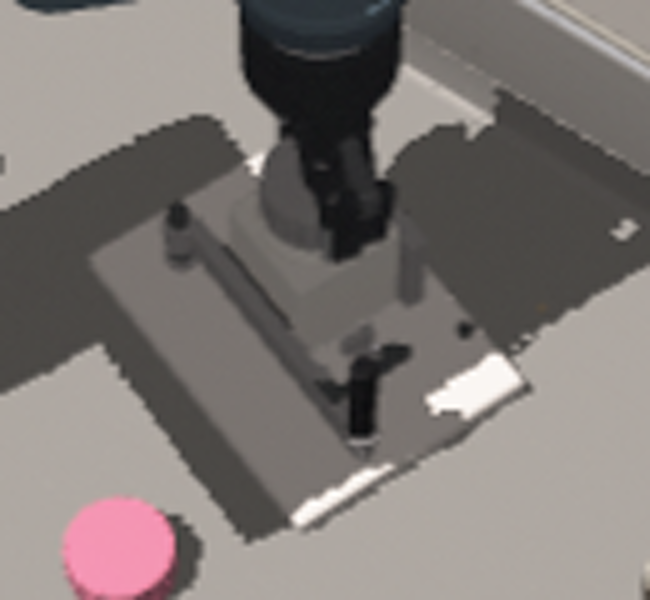

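The bar and jar have stayed put while the cap turned 1.29 rad, and the torque is now about zero. I'll lift gently.

{"api": "servo_tool", "payload": {"commands": [[[0,0,-1],0,40],[[0,0,-1.5],0,40],[[0,0,-1.5],0,40]]}}

```text
time_s: 30.35
eef_pos: [0.6074, -0.0824, 0.1189]
eef_rot: [-0.0, 0.28, 0.96, -0.0]
wrist_force: [0.1, -0.0, -1.5]
opening: 0.632
grasp_force: 63.1
```

{"api": "servo_tool", "payload": {"commands": [[[0,0,-2],0,40],[[0,0,-2],0,40]]}}

```text
time_s: 30.6
eef_pos: [0.6075, -0.0823, 0.1231]
eef_rot: [-0.0, 0.28, 0.96, -0.0]
wrist_force: [-0.3, -0.3, -0.1]
opening: 0.637
grasp_force: 63.1
```

{"api": "servo_tool", "payload": {"commands": [[[0,0,-5],0,40],[[0,0,-8],0,40],[[0,0,-7],0,40],[[0,0,-5],0,40],[[0,0,0],0,40],[[0,0,0],0,40],[[0,0,0],0,40]]}}

```text
time_s: 31.48
eef_pos: [0.6074, -0.0822, 0.1478]
eef_rot: [-0.0, 0.28, 0.96, 0.0]
wrist_force: [0.1, 0.3, -1.0]
opening: 0.636
grasp_force: 63.1
```

```bash
python3 - <<'E'
from h import *
d={n:ctrl.camera(n) for n in("side",)}
o=ctrl.get_obs();r=o["eef_rot"];print(o["time_s"],np.round(o["eef_pos"],4),np.round(r,4),o["opening"],o["grasp_force"],o["wrist_force"].round(1))
X=np.array([.956,-.292]);Y=np.array([.292,.956])
c=d["side"];W=cloud(c); D=W[...,:2]-np.array([.587,-.0916]); sx=D@X*1e3-12; sy=D@Y*1e3-12; z=W[...,2]*1e3
k=(c["color"].max(2)<60)&(z>70)&(z<125)&(sx>-75)&(sx<-25)&(sy<-90)&(sy>-120)
v,u=np.nonzero(k); print("handle px",k.sum(),u.mean(),v.mean())
a=c["color"][130:250,230:360,::-1]
cv2.imwrite("pics/crop8.png",cv2.resize(a,None,fx=5,fy=5,interpolation=cv2.INTER_CUBIC))
E
```

```text
31.525 [ 0.6075 -0.0822  0.1478] [-3.000e-04  2.796e-01  9.601e-01 -0.000e+00] 0.6346195319278582 63.08239139721991 [-0.1  0.7  0.4]
handle px 69 302.2173913043478 207.7391304347826
```

View pics/crop8.png

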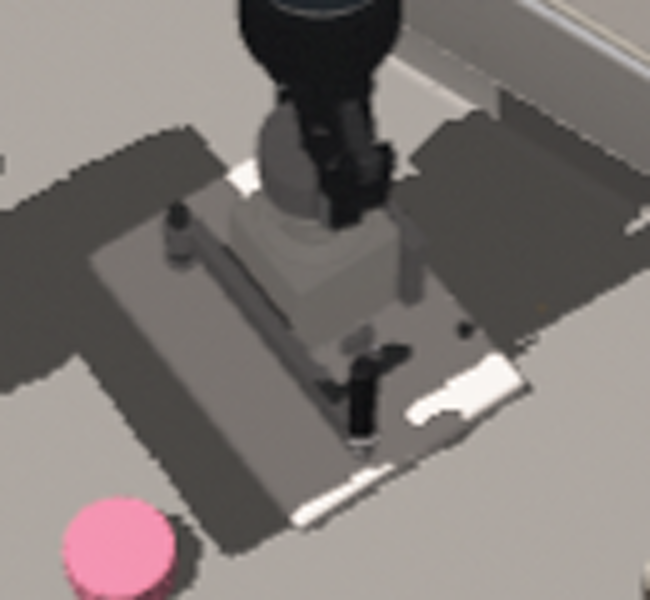

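The picture shows the cap lifted off the neck at about (300,170), with the jar still standing against the stop. The bar is shut, and the hook is still past the pin near (395,355).

```bash
python3 -c "
from bench import ctrl
print(ctrl.hand_in())"
```

```text
the job is handed in; nothing more can be done
None
```

I handed the job in at about 31.5 s: the jar is clamped and uncapped, and the cap is held level about 2 cm above the mouth. One doubt remains: the hook lies behind the pin in the camera depth, but after earlier pushes a light pull reopened the bar, and I didn't pull-test the final shut (the bar didn't move while unscrewing).

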